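# Pack the family's lunch boxes from a stack of food tubs

### The job

Pack the four lunch boxes: take the stack of food tubs apart from the top down and put each tub into the empty long compartment of the lunch box that has the colour of its lid, lid up, lengthwise and in the middle. Lower each tub right down to the floor of its box before you let go of it, and leave the jam jar and the mug standing where they are.

Things in the scene. Friction and masses are not known exactly. Their poses are not given: they have to be found in the camera images.
- tub_red: Closed food tub, red lid on a white base: a rigid box 66 mm long (own y axis), 60 mm wide (own x) and 40 mm high, about 140 g; at the start the top one of the stack. Origin: centre of its underside, z up. Flat sides and top, lifts straight off. The tubs are graduated, longest at the bottom, each centred on the next within 6 mm and 8 degrees; stack 160 mm high.
- tub_yellow: Closed food tub, yellow lid on a white base: a rigid box 94 mm long (own y axis), 60 mm wide (own x) and 40 mm high, about 200 g; at the start second from the top. Origin: centre of its underside, z up. Flat sides and top, lifts straight off. The tubs are graduated, longest at the bottom, each centred on the next within 6 mm and 8 degrees; stack 160 mm high.
- tub_green: Closed food tub, green lid on a white base: a rigid box 122 mm long (own y axis), 60 mm wide (own x) and 40 mm high, about 260 g; at the start third from the top, on the blue tub. Origin: centre of its underside, z up. Flat sides and top, lifts straight off. The tubs are graduated, longest at the bottom, each centred on the next within 6 mm and 8 degrees; stack 160 mm high.
- tub_blue: Closed food tub, blue lid on a white base: a rigid box 150 mm long (own y axis), 60 mm wide (own x) and 40 mm high, about 320 g; at the start the bottom one of the stack, on the table. Origin: centre of its underside, z up. Flat sides and top, lifts straight off. The tubs are graduated, longest at the bottom, each centred on the next within 6 mm and 8 degrees; stack 160 mm high.
- box_red: Open red lunch box, does not move. Outside 140 mm wide (own x, -70 to 70) by 233 mm long (own y, -90 to 143), 45 mm high; walls and floor 3 mm. A 39 mm high divider parts the empty long compartment, inside 134 (x) by 174 mm (y), from a small one at the +y end filled with a row of pale crackers. Origin: on the table under the centre of the empty compartment, whose floor is 3 mm above it; z up.
- box_yellow: Open yellow lunch box, does not move. Outside 140 mm wide (own x, -70 to 70) by 233 mm long (own y, -90 to 143), 45 mm high; walls and floor 3 mm. A 39 mm high divider parts the empty long compartment, inside 134 (x) by 174 mm (y), from a small one at the +y end filled with orange carrot sticks. Origin: on the table under the centre of the empty compartment, whose floor is 3 mm above it; z up.
- box_green: Open green lunch box, does not move. Outside 140 mm wide (own x, -70 to 70) by 233 mm long (own y, -90 to 143), 45 mm high; walls and floor 3 mm. A 39 mm high divider parts the empty long compartment, inside 134 (x) by 174 mm (y), from a small one at the +y end filled with three brown eggs. Origin: on the table under the centre of the empty compartment, whose floor is 3 mm above it; z up.
- box_blue: Open blue lunch box, does not move. Outside 140 mm wide (own x, -70 to 70) by 233 mm long (own y, -90 to 143), 45 mm high; walls and floor 3 mm. A 39 mm high divider parts the empty long compartment, inside 134 (x) by 174 mm (y), from a small one at the +y end filled with brown biscuits. Origin: on the table under the centre of the empty compartment, whose floor is 3 mm above it; z up.
- jam_jar: Bystander: closed glass jam jar with a black cap and paper label, 56 mm in diameter, 85 mm high, standing loose between the two lunch-box places farther from the robot. Origin at the centre of its underside. Leave it alone.
- mug: Bystander: empty white mug, 76 mm in diameter, 90 mm high, with one handle, standing loose at the left. Origin at the centre of its underside. Leave it alone.
Things that resemble listed ones, but are neither listed nor needed, are in the scene too. Of the things shaped like the tub_red, the red one is meant.

How it is judged (in metres and radians):
On the way, in this order (a step that is already met when the one before it is completed fails the run):
1. the red tub, still held, is lowered into the middle of the red lunch box's empty compartment, to within 15 mm of its floor (horizontal distance between tub_red and box_red below 0.02 m and z of tub_red in the frame of box_red below 0.018 m and contact force between tub_red and the fingers above 0.5 N), for 0.05 s.
2. the yellow tub, still held, is lowered into the middle of the yellow lunch box's empty compartment, to within 15 mm of its floor (horizontal distance between tub_yellow and box_yellow below 0.02 m and z of tub_yellow in the frame of box_yellow below 0.018 m and contact force between tub_yellow and the fingers above 0.5 N), for 0.05 s.
3. the green tub, still held, is lowered into the middle of the green lunch box's empty compartment, to within 15 mm of its floor (horizontal distance between tub_green and box_green below 0.02 m and z of tub_green in the frame of box_green below 0.018 m and contact force between tub_green and the fingers above 0.5 N), for 0.05 s.
4. the blue tub, still held, is lowered into the middle of the blue lunch box's empty compartment, to within 15 mm of its floor (horizontal distance between tub_blue and box_blue below 0.02 m and z of tub_blue in the frame of box_blue below 0.018 m and contact force between tub_blue and the fingers above 0.5 N), for 0.05 s.
At the end, for the whole second after the job is handed in: Each tub stands in the long compartment of the lunch box of its colour, flat on the floor (underside less than 4 mm above it, tilted less than 0.1 rad), its centre within 15 mm of the compartment's centre, its length along the box within 0.25 rad, released and at rest (horizontal distance between tub_red and box_red below 0.015 m and angle between each of tub_red, tub_yellow, tub_green, tub_blue's own z axis and vertical below 0.1 rad and angle between the y axis of tub_red and the y axis of box_red, either way round below 0.25 rad and z of tub_red in the frame of box_red below 0.007 m and linear speed of each of tub_red, tub_yellow, tub_green, tub_blue below 0.02 m/s and angular speed of each of tub_red, tub_yellow, tub_green, tub_blue below 0.1 rad/s and contact force between each of tub_red, tub_yellow, tub_green, tub_blue and the fingers below 0.1 N and horizontal distance between tub_yellow and box_yellow below 0.015 m and angle between the y axis of tub_yellow and the y axis of box_yellow, either way round below 0.25 rad and z of tub_yellow in the frame of box_yellow below 0.007 m and horizontal distance between tub_green and box_green below 0.015 m and angle between the y axis of tub_green and the y axis of box_green, either way round below 0.25 rad and z of tub_green in the frame of box_green below 0.007 m and horizontal distance between tub_blue and box_blue below 0.015 m and angle between the y axis of tub_blue and the y axis of box_blue, either way round below 0.25 rad and z of tub_blue in the frame of box_blue below 0.007 m); the robot touches nothing.
It fails at once if the jam jar is pushed more than 25 mm or knocked over (distance of jam_jar from where it was at the start of the episode above 0.025 m or angle between jam_jar's own z axis and vertical above 0.5 rad).
It fails at once if the mug is pushed more than 25 mm or knocked over (distance of mug from where it was at the start of the episode above 0.025 m or angle between mug's own z axis and vertical above 0.5 rad).
It also fails if it takes over 125 s, if anything falls off the work surface, if the arm or the gripper's body presses on something with over 40 N, if the wrist force passes 120 N, or if a joint passes its speed limit or range.

### The arm

A 7-joint arm with a two-finger parallel gripper is mounted at the origin on the work surface. World frame = base frame: x ahead of the robot, y to its left, z up, the work surface at z = 0. Lengths are in mm, angles in rad, forces in N, time in s.
With the tool pointing down it reaches from about 425 to 925 mm from the base axis. Payload 6.8 kg.
Tool frame: the origin (TCP) lies at the very end of the fingers, on their centre line; the grasp point (between the pads) lies 19 mm behind it (grip_point_offset is the distance from the TCP to the grasp point, in mm); z points along the fingers, y is the line along which they close (so a half turn about z gives the same grasp; the last joint's range is limited). The gripper opens to 88 mm and grips with 3 to 60 N. Pads are 20 mm wide; open, the fingers measure 115 mm over their backs; the gripper's body (75 mm by 178 mm) begins 61 mm behind the grasp point.
Start: joints at [1.112, 0.477, 0.022, 1.555, -0.011, 1.109, -0.083], TCP at [231.973, -633.905, 222.664] pointing down, gripper open.
Joint ranges: [-2.96, 2.96], [-0.34, 2.1], [-1.41, 1.46], [0.24, 2.44], [-1.37, 4.51], [0.17, 1.92], [-2.96, 2.96]. Speed limits (rad/s): [2.39, 2.39, 3.14, 3.14, 3.14, 3.14, 3.14].

### API

Orientations are given as a unit quaternion [x, y, z, w].
In Python, from workcell import * gives the robot as it stands.
- The arm moves only by the tool drive_tool, never from a script. Its argument "plan" is a list of rows, each an object of numbers: "rx", "ry", "rz": the turn, a rotation vector about the tool's x, y, z in rad; "tx", "ty", "tz": the shift along the tool's x, y, z in mm; "grip": the finger opening in mm, from 0 to 87.8. A call has 1 to 12 rows; each row shifts and turns the commanded pose from where the row before left it, along the tool's axes as they then stand; what a row does not reach is not made up. A row lasts 1/10 s, in which the tool goes at most 50 mm and 8.59 degrees, less where a joint would pass 70% of its speed; a pose out of reach is approached as far as the arm can. A call with a gripper value outside its range is refused whole. The fingers move at their own pace and stop on an object; "grip_force" is the grip in N (left out, the last holds). Time passes only in rows, so rows that do not move let the fingers close. It gives the time, the measured TCP pose, the force, the opening and the grip force at its end, in the units of the state.
- observe(): the state, without advancing time (a new reading comes with each control period).
- grab_frame(name): name is "scene" or "top" or "wrist"; returns a dict with "image" (480x640x3 uint8, blue, green, red), "mtx" (3x3 intrinsics, pixels), "R" (3x3) and "t" (3): a world point X has camera coordinates R X + t; the wrist camera has in their place "tool_from_camera" (4x4, takes a point from camera to tool coordinates, whose origin is the TCP and whose axes are the flange's). Camera axes: x right, y down, z forward; pixel columns grow to the right and rows downward; lengths in mm; the calibration is good to about 2 mm. A picture is of the moment at which its call begins: read the wrist's pose just before it. There is no depth.
- hand_in(): hands the job in; it is judged then, once.
The state is a dict: "clock": time; "qpos": joint angles; "joint_velocities": joint speeds; "joint_torque": joint torques, N m; "tcp_pos": TCP position; "orientation": TCP orientation; "ft_force": force on the tool from outside, world axes, zero at the start; "moment": the same for the moment, N m; "width": finger opening in mm; "gripper_force": force on a finger pad.
Only numpy, scipy, OpenCV 4.12 (cv2) and the standard library are available. Lean on these libraries where they do the work, as an engineer would, in place of code of your own. Each camera call takes 0.05 s, during which the arm holds its last target. There are 200 camera calls.

## Working session

There is one attempt and no reset: what is moved stays moved. The work goes in short steps, Python scripts to look and compute and a tool call to move; the robot and the scene stay as the last step left them, time stands still between calls to the robot, and variables do not carry over. Pictures are saved under pics/ and viewed, at most 16 in all, crops included, and the job is handed in when it is done.

Besides the shell and the picture viewer there is one more tool, called after "Emit:" as name(argument=value, ...), one argument or row to a line, values as JSON. drive_tool: Moves the arm, as the interface text tells. Its arguments: {"type":"object","properties":{"plan":{"type":"array"},"grip_force":{"type":"number"}},"required":["plan"]}

```bash
mkdir -p pics
python3 - <<'E'
from workcell import *
import cv2,pickle
s=observe();print({k:s[k] for k in('clock','tcp_pos','orientation','width')})
d={}
for n in("scene","top"):
    f=grab_frame(n);d[n]=f;cv2.imwrite(f"pics/{n}0.png",f["image"])
    print(n,f["mtx"],f["R"],f["t"])
pickle.dump(d,open("f0.pkl","wb"))
E
```

```text
{'clock': 0.0, 'tcp_pos': array([ 231.72943838, -633.32445109,  221.67755985]), 'orientation': array([ 9.84657909e-01,  1.74493401e-01, -2.25334648e-04, -8.96831059e-04]), 'width': 88.0989067604985}
scene [[565.84329602   0.         322.3343456 ]
 [  0.         565.84329602 242.48621563]
 [  0.           0.           1.        ]] [[-0.31554056  0.94885798  0.01013326]
 [ 0.6769454   0.23257433 -0.69832236]
 [-0.66496548 -0.21348936 -0.71571168]] [ 155.41425603 -265.38863678 1680.25345322]
top [[491.21033663   0.         319.29280981]
 [  0.         491.21033663 239.11166269]
 [  0.           0.           1.        ]] [[-0.02122638 -0.99962813 -0.01711871]
 [-0.99174412  0.02321867 -0.12611301]
 [ 0.12646358  0.01430046 -0.99186817]] [  29.81714016  504.35915445 1399.07729175]
```

View pics/top0.png

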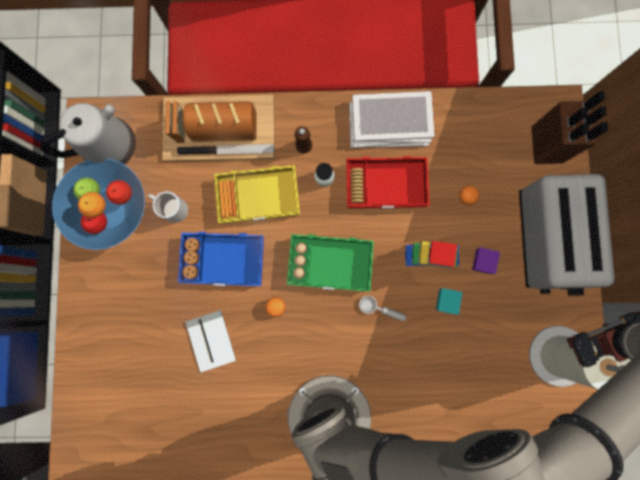

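View pics/scene0.png

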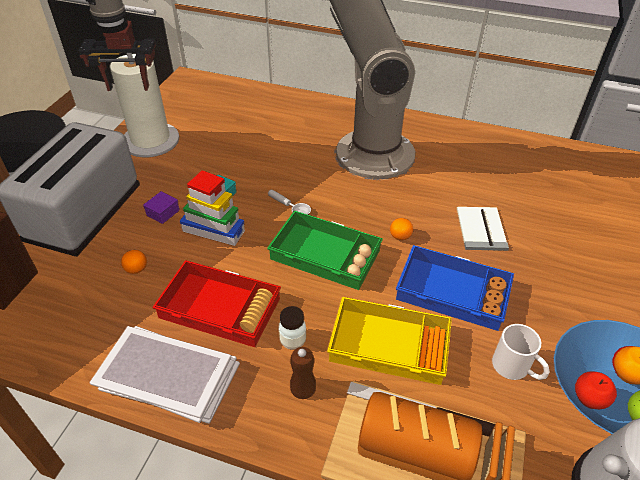

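Top view: the stack is at about (433,253), with its red lid at (443,254). Possible mix-ups for the red tub are the purple block (487,261), the teal block (450,301), the red box (388,183) and the red chair. The red lid on top of the stack is the one I want. Boxes: red (388,183), yellow (257,194), green (331,263), blue (221,259). Jar (324,173), mug (170,207). Next I'll fit poses from the outlines and check a close crop.

```bash
cat > h.py <<'E'
import cv2,numpy as np
from scipy.optimize import minimize
def proj(f,X): 
    c=np.asarray(X)@f["R"].T+f["t"]; p=c@f["mtx"].T; return p[:,:2]/p[:,2:]
def unproj(f,uv,z):
    d=f["R"].T@np.linalg.inv(f["mtx"])@[uv[0],uv[1],1]; o=-f["R"].T@f["t"]
    return (o+d*(z-o[2])/d[2])
H={'red':(0,6),'yellow':(24,32),'green':(50,80),'blue':(105,122)}
def mask(img,col,roi):
    h=cv2.cvtColor(img,cv2.COLOR_BGR2HSV);a,b=H[col]
    m=cv2.inRange(h,(a,120,40),(b,255,255))
    if col=='red': m|=cv2.inRange(h,(174,120,40),(180,255,255))
    r=np.zeros_like(m);x0,y0,x1,y1=roi;r[y0:y1,x0:x1]=m[y0:y1,x0:x1];return r
def pts(p,xs,ys,zs):
    x,y,a=p;c,s=np.cos(a),np.sin(a)
    return np.array([[x+c*u-s*v,y+s*u+c*v,z] for u in xs for v in ys for z in zs])
def hullimg(P,S=4):
    m=np.zeros((480*S,640*S),np.uint8)
    h=cv2.convexHull(((P+.5)*S-.5).astype(np.float32)); cv2.fillConvexPoly(m,np.round(h*16).astype(np.int32),255,shift=4)
    return cv2.resize(m,(640,480),interpolation=cv2.INTER_AREA)/255.
def fit(views,p0,xs,ys,zs):
    # views: (frame, mask); hull of mask vs hull of model
    T=[]
    for f,m in views:
        n,l,st,_=cv2.connectedComponentsWithStats(m)
        keep=np.isin(l,[i for i in range(1,n) if st[i,4]>8])
        q=np.argwhere(keep)[:,::-1].astype(np.int32)
        g=np.zeros((480,640),np.uint8);cv2.fillConvexPoly(g,cv2.convexHull(q),255);T.append(g/255.)
    def cost(v):
        p=(p0[0]+v[0]*10,p0[1]+v[1]*10,p0[2]+v[2]*.1)
        return sum(np.abs(hullimg(proj(f,pts(p,xs,ys,zs)))-t).sum()/max(t.sum(),1) for (f,_),t in zip(views,T))
    best=None
    for s in(1.,.3):
        v0=np.zeros(3) if best is None else best.x
        best=minimize(cost,v0,method='Nelder-Mead',options=dict(initial_simplex=np.vstack([v0]+[v0+s*e for e in np.eye(3)]),xatol=.01,fatol=1e-4))
    v=best.x;return np.array([p0[0]+v[0]*10,p0[1]+v[1]*10,p0[2]+v[2]*.1]),best.fun
E
python3 - <<'E'
from h import *
import pickle
d=pickle.load(open('f0.pkl','rb'));T,S=d['top'],d['scene']
R={'red':((338,150,437,215),(150,255,285,345)),'yellow':((208,160,305,226),(322,292,456,386)),
'green':((282,230,380,296),(265,205,386,290)),'blue':((172,226,270,292),(392,243,518,332))}
out={}
for c,(rt,rs) in R.items():
    mt,ms=mask(T['image'],c,rt),mask(S['image'],c,rs)
    ctr=unproj(T,np.argwhere(mt)[:,::-1].mean(0),20); p0=(ctr[0],ctr[1]-26,0)
    for nm,v in(('both',[(T,mt),(S,ms)]),('top',[(T,mt)]),('scene',[(S,ms)])):
        p,e=fit(v,p0,(-70,70),(-90,143),(0,45));print(c,nm,p.round(3),round(e,3))
        if nm=='both':out[c]=p
pickle.dump(out,open('box.pkl','wb'))
# red lid: top face + unknown lid thickness ~10
mt,ms=mask(T['image'],'red',(425,236,462,270)),mask(S['image'],'red',(180,165,228,196))
ctr=unproj(T,np.argwhere(mt)[:,::-1].mean(0),160)
for th in(8,12,16):
  for nm,v in(('both',[(T,mt),(S,ms)]),('top',[(T,mt)]),('scene',[(S,ms)])): print(th,nm,fit(v,(ctr[0],ctr[1],0),(-30,30),(-33,33),(160-th,160)))
a=cv2.resize(T['image'][225:320,395:510],None,fx=4,fy=4,interpolation=2);b=cv2.resize(S['image'][155:255,140:255],None,fx=3.8,fy=3.8,interpolation=2)
w=np.zeros((a.shape[0],800,3),np.uint8);a=a[:,:400];w[:,:400]=a;w[:380,400:]=b[:380,:400];cv2.imwrite('pics/crop.png',w)
E
```

```text
red both [ 6.71682e+02 -2.11168e+02 -1.20000e-02] 0.08
red top [ 6.71342e+02 -2.11496e+02 -1.10000e-02] 0.053
red scene [ 6.71542e+02 -2.10627e+02 -1.20000e-02] 0.027
yellow both [6.47110e+02 1.74688e+02 9.00000e-02] 0.104
yellow top [6.47684e+02 1.75306e+02 9.00000e-02] 0.029
yellow scene [6.45831e+02 1.72441e+02 1.16000e-01] 0.07
green both [ 4.36042e+02 -3.83460e+01 -1.05000e-01] 0.061
green top [ 4.34722e+02 -3.77860e+01 -9.80000e-02] 0.037
green scene [ 4.36727e+02 -3.85400e+01 -1.02000e-01] 0.019
blue both [ 4.54654e+02  2.80989e+02 -5.70000e-02] 0.079
blue top [ 4.52896e+02  2.81055e+02 -5.90000e-02] 0.041
blue scene [ 4.55249e+02  2.79882e+02 -5.70000e-02] 0.034
8 both (array([ 4.46258447e+02, -3.07311514e+02, -1.78220431e-01]), np.float64(0.27986890767356304))
8 top (array([ 4.43787848e+02, -3.07496055e+02, -1.72730026e-01]), np.float64(0.07958905355032275))
8 scene (array([ 4.49295521e+02, -3.05765133e+02, -9.77247148e-02]), np.float64(0.14885869241313546))
12 both (array([ 4.45388041e+02, -3.07848269e+02, -1.74820907e-01]), np.float64(0.20333979887459608))
12 top (array([ 4.43817717e+02, -3.07804471e+02, -1.64693318e-01]), np.float64(0.0706064187653423))
12 scene (array([ 4.46980114e+02, -3.06901061e+02, -1.64966286e-01]), np.float64(0.10157935514631383))
16 both (array([ 4.44416502e+02, -3.07990482e+02, -1.94124318e-01]), np.float64(0.18971283472118172))
16 top (array([ 4.43890715e+02, -3.08290314e+02, -1.76630056e-01]), np.float64(0.06318150134860745))
16 scene (array([ 4.45828324e+02, -3.07657276e+02, -1.63561964e-01]), np.float64(0.11533464449609632))
```

View pics/crop.png

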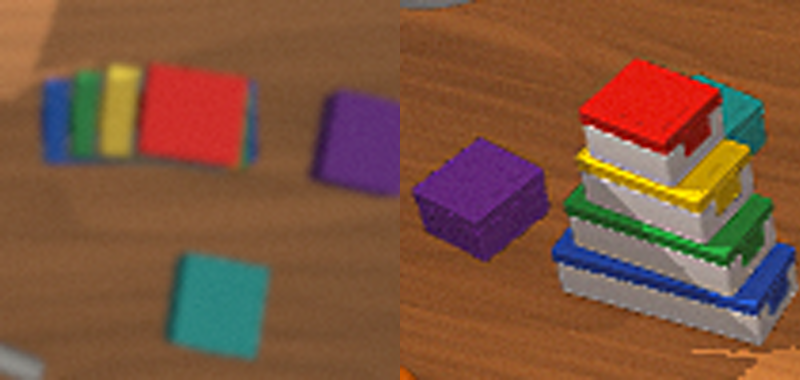

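The crop shows the red lid on a white base at the top of the stack; the purple and teal blocks are separate solid blocks standing on the table. The gripper starts above the paper roll, so I raise it before turning.

```bash
cat > go.py <<'E'
import sys
from workcell import *
import numpy as np
from scipy.spatial.transform import Rotation as Ro
def go(x,y,z,yaw):
    "tool deltas to reach TCP x,y,z with tool x axis along tub/box y axis of given yaw"
    s=observe();R=Ro.from_quat(s['orientation']);M=R.as_matrix()
    W=np.array([[-np.sin(yaw),np.cos(yaw),0],[np.cos(yaw),np.sin(yaw),0],[0,0,-1.]]).T
    rv=(R.inv()*Ro.from_matrix(W)).as_rotvec()
    d=np.array([x,y,z])-s['tcp_pos']
    print('clk',round(s['clock'],1),'tcp',s['tcp_pos'].round(1),'w',round(s['width'],1),'f',s['ft_force'].round(1),'rot',rv.round(3),'d now',(M.T@d).round(1),'d after rot',(W.T@d).round(1))
if __name__=='__main__': go(*map(float,sys.argv[1:]))
E
echo ok
```

```text
ok
```

Emit:
drive_tool(
  plan=[
    {"tz": -15, "grip": 87},
    {"tz": -20},
    {"tz": -20},
    {"tz": -20},
    {"tz": -20},
    {"tz": -5},
  ],
  grip_force=20,
)

```text
invalid input
```

```bash
python3 go.py 444.5 -307.7 260 -0.17
```

```text
clk 0.1 tcp [ 231.8 -633.4  221.8] w 87.8 f [ 0.6 -0.5  0.1] rot [-2.00e-03 -1.00e-03 -1.05e+00] d now [ 311.7 -232.8  -37.9] d after rot [357.  154.5 -38.2]
```

Emit:
drive_tool(
  plan=[
    {"rx": 0, "ry": 0, "rz": 0, "tx": 0, "ty": 0, "tz": -15, "grip": 87},
    {"rx": 0, "ry": 0, "rz": 0, "tx": 0, "ty": 0, "tz": -20, "grip": 87},
    {"rx": 0, "ry": 0, "rz": 0, "tx": 0, "ty": 0, "tz": -20, "grip": 87},
    {"rx": 0, "ry": 0, "rz": 0, "tx": 0, "ty": 0, "tz": -20, "grip": 87},
    {"rx": 0, "ry": 0, "rz": 0, "tx": 0, "ty": 0, "tz": -5, "grip": 87},
  ],
  grip_force=20,
)

```text
clock: 0.6
tcp_pos: [232.4, -635.1, 306.3]
orientation: [0.985, 0.174, 0.001, 0.002]
ft_force: [0.1, -0.2, 0.7]
width: 86.8
gripper_force: 0.0
```

Emit:
drive_tool(
  plan=[
    {"rx": 0, "ry": 0, "rz": -0.13, "tx": 0, "ty": 0, "tz": 0, "grip": 87},
    {"rx": 0, "ry": 0, "rz": -0.13, "tx": 0, "ty": 0, "tz": 0, "grip": 87},
    {"rx": 0, "ry": 0, "rz": -0.13, "tx": 0, "ty": 0, "tz": 0, "grip": 87},
    {"rx": 0, "ry": 0, "rz": -0.13, "tx": 0, "ty": 0, "tz": 0, "grip": 87},
    {"rx": 0, "ry": 0, "rz": -0.13, "tx": 0, "ty": 0, "tz": 0, "grip": 87},
    {"rx": 0, "ry": 0, "rz": -0.13, "tx": 0, "ty": 0, "tz": 0, "grip": 87},
    {"rx": 0, "ry": 0, "rz": -0.13, "tx": 0, "ty": 0, "tz": 0, "grip": 87},
    {"rx": 0, "ry": 0, "rz": -0.13, "tx": 0, "ty": 0, "tz": 0, "grip": 87},
    {"rx": 0, "ry": 0, "rz": -0.01, "tx": 0, "ty": 0, "tz": 0, "grip": 87},
  ],
)

```text
clock: 1.5
tcp_pos: [231.7, -633.7, 302.3]
orientation: [0.764, 0.645, 0.0, -0.0]
ft_force: [-0.6, -0.4, 0.6]
width: 87.0
gripper_force: 0.0
```

Emit:
drive_tool(
  plan=[
    {"rx": 0, "ry": 0, "rz": 0, "tx": 15, "ty": 6, "tz": 0, "grip": 87},
    {"rx": 0, "ry": 0, "rz": 0, "tx": 32, "ty": 14, "tz": 0, "grip": 87},
    {"rx": 0, "ry": 0, "rz": 0, "tx": 32, "ty": 14, "tz": 0, "grip": 87},
    {"rx": 0, "ry": 0, "rz": 0, "tx": 32, "ty": 14, "tz": 0, "grip": 87},
    {"rx": 0, "ry": 0, "rz": 0, "tx": 32, "ty": 14, "tz": 0, "grip": 87},
    {"rx": 0, "ry": 0, "rz": 0, "tx": 32, "ty": 14, "tz": 0, "grip": 87},
    {"rx": 0, "ry": 0, "rz": 0, "tx": 32, "ty": 14, "tz": 0, "grip": 87},
    {"rx": 0, "ry": 0, "rz": 0, "tx": 32, "ty": 14, "tz": 0, "grip": 87},
    {"rx": 0, "ry": 0, "rz": 0, "tx": 32, "ty": 14, "tz": 0, "grip": 87},
    {"rx": 0, "ry": 0, "rz": 0, "tx": 32, "ty": 14, "tz": 0, "grip": 87},
    {"rx": 0, "ry": 0, "rz": 0, "tx": 32, "ty": 14, "tz": 0, "grip": 87},
    {"rx": 0, "ry": 0, "rz": 0, "tx": 20, "ty": 8, "tz": 0, "grip": 87},
  ],
)

```text
clock: 2.7
tcp_pos: [445.4, -305.9, 302.9]
orientation: [0.764, 0.645, 0.0, -0.0]
ft_force: [-0.2, -0.5, 0.2]
width: 87.3
gripper_force: 0.0
```

```bash
python3 go.py 444.5 -307.7 260 -0.17
python3 - <<'E'
from workcell import *
import cv2,numpy as np
from scipy.spatial.transform import Rotation as Ro
s=observe();f=grab_frame('wrist');im=f['image'].copy()
T=np.eye(4);T[:3,:3]=Ro.from_quat(s['orientation']).as_matrix();T[:3,3]=s['tcp_pos']
C=np.linalg.inv(T@f['tool_from_camera'])
fr=dict(R=C[:3,:3],t=C[:3,3],mtx=f['mtx'])
from h import *
P=pts((444.5,-307.7,-.17),(-30,30),(-33,33),(160,))
q=proj(fr,P);print(q.round(1))
for a in q.round().astype(int):cv2.circle(im,tuple(int(v) for v in a),4,(255,0,255),1)
cv2.imwrite('pics/w1.png',im)
E
```

```text
clk 2.7 tcp [ 445.4 -305.9  302.9] w 87.3 f [-0.2 -0.5  0.2] rot [ 0.001 -0.001  0.001] d now [-2.  -0.6 42.9] d after rot [-1.9 -0.6 42.9]
[[274.2 263.1]
 [272.  175.9]
 [353.4 263.1]
 [355.6 175.9]]
```

View pics/w1.png

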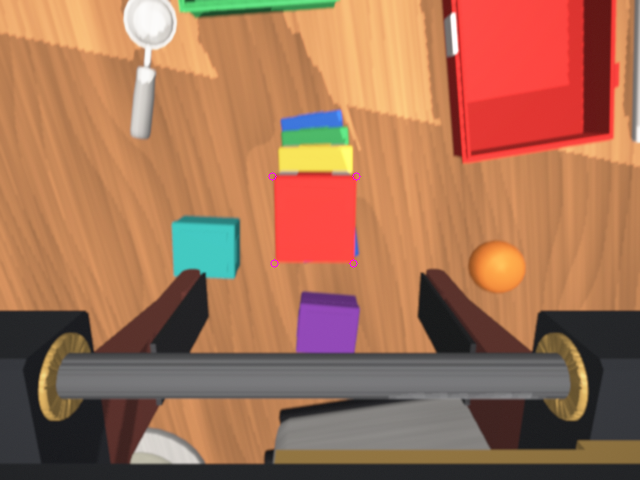

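The projected corners (magenta, 274,176 to 354,263) sit on the red lid to within 2 px, so the pose is right. I'll descend and grasp.

Emit:
drive_tool(
  plan=[
    {"rx": 0, "ry": 0, "rz": 0, "tx": -2, "ty": -1, "tz": 15, "grip": 87},
    {"rx": 0, "ry": 0, "rz": 0, "tx": 0, "ty": 0, "tz": 25, "grip": 87},
    {"rx": 0, "ry": 0, "rz": 0, "tx": 0, "ty": 0, "tz": 25, "grip": 87},
    {"rx": 0, "ry": 0, "rz": 0, "tx": 0, "ty": 0, "tz": 25, "grip": 87},
    {"rx": 0, "ry": 0, "rz": 0, "tx": 0, "ty": 0, "tz": 20, "grip": 87},
    {"rx": 0, "ry": 0, "rz": 0, "tx": 0, "ty": 0, "tz": 20, "grip": 87},
    {"rx": 0, "ry": 0, "rz": 0, "tx": 0, "ty": 0, "tz": 20, "grip": 87},
    {"rx": 0, "ry": 0, "rz": 0, "tx": 0, "ty": 0, "tz": 13, "grip": 87},
    {"rx": 0, "ry": 0, "rz": 0, "tx": 0, "ty": 0, "tz": 9, "grip": 87},
    {"rx": 0, "ry": 0, "rz": 0, "tx": 0, "ty": 0, "tz": 0, "grip": 87},
  ],
)

```text
clock: 3.75
tcp_pos: [441.9, -311.4, 129.8]
orientation: [0.765, 0.644, -0.0, -0.001]
ft_force: [0.3, -0.0, 0.3]
width: 87.1
gripper_force: 0.0
```

Emit:
drive_tool(
  plan=[
    {"rx": 0, "ry": 0, "rz": 0, "tx": 0, "ty": 0, "tz": 0, "grip": 66},
    {"rx": 0, "ry": 0, "rz": 0, "tx": 0, "ty": 0, "tz": 0, "grip": 62},
    {"rx": 0, "ry": 0, "rz": 0, "tx": 0, "ty": 0, "tz": 0, "grip": 50},
    {"rx": 0, "ry": 0, "rz": 0, "tx": 0, "ty": 0, "tz": 0, "grip": 50},
    {"rx": 0, "ry": 0, "rz": 0, "tx": 0, "ty": 0, "tz": 0, "grip": 50},
    {"rx": 0, "ry": 0, "rz": 0, "tx": 0, "ty": 0, "tz": 0, "grip": 50},
    {"rx": 0, "ry": 0, "rz": 0, "tx": 0, "ty": 0, "tz": 0, "grip": 50},
    {"rx": 0, "ry": 0, "rz": 0, "tx": 0, "ty": 0, "tz": 0, "grip": 50},
  ],
  grip_force=30,
)

```text
clock: 4.55
tcp_pos: [443.3, -312.3, 131.5]
orientation: [0.765, 0.645, 0.0, 0.001]
ft_force: [1.8, -0.4, 5.1]
width: 59.8
gripper_force: 30.0
```

Emit:
drive_tool(
  plan=[
    {"rx": 0, "ry": 0, "rz": 0, "tx": 0, "ty": 0, "tz": -4, "grip": 50},
    {"rx": 0, "ry": 0, "rz": 0, "tx": 0, "ty": 0, "tz": -8, "grip": 50},
    {"rx": 0, "ry": 0, "rz": 0, "tx": 0, "ty": 0, "tz": -14, "grip": 50},
    {"rx": 0, "ry": 0, "rz": 0, "tx": 0, "ty": 0, "tz": -20, "grip": 50},
    {"rx": 0, "ry": 0, "rz": 0, "tx": 0, "ty": 0, "tz": -14, "grip": 50},
    {"rx": 0, "ry": 0, "rz": 0, "tx": 0, "ty": 0, "tz": 0, "grip": 50},
  ],
)

```text
clock: 5.15
tcp_pos: [443.7, -312.6, 193.2]
orientation: [0.765, 0.644, 0.001, 0.002]
ft_force: [0.1, -0.5, -1.7]
width: 59.9
gripper_force: 30.0
```

```bash
for i in 1 2 3; do python3 go.py 671.5 -211.2 190 -0.012;done
python3 - <<'E'
from workcell import *
from h import *
import pickle
T=grab_frame('top');S=grab_frame('scene');s=observe();print(s['tcp_pos'],s['clock'])
pickle.dump((T,S),open('f1.pkl','wb'))
# yellow lid remaining in stack
mt,ms=mask(T['image'],'yellow',(400,236,465,275)),mask(S['image'],'yellow',(175,175,245,225))
print(mt.sum()/255,ms.sum()/255)
a=cv2.resize(T['image'][215:290,380:480],None,fx=4,fy=4,interpolation=2);b=cv2.resize(S['image'][120:250,150:280],None,fx=3,fy=3,interpolation=2)
w=np.zeros((400,800,3),np.uint8);w[:a.shape[0],:400]=a;w[:390,400:790]=b;cv2.imwrite('pics/c2.png',w)
E
```

```text
clk 5.2 tcp [ 443.7 -312.6  193.2] w 59.9 f [ 0.1 -0.5 -1.7] rot [ 0.004  0.002 -0.158] d now [138.5 207.3   3.8] d after rot [104.1 226.6   3.2]
clk 5.2 tcp [ 443.7 -312.6  193.2] w 59.9 f [ 0.1 -0.5 -1.7] rot [ 0.004  0.002 -0.158] d now [138.5 207.3   3.8] d after rot [104.1 226.6   3.2]
clk 5.2 tcp [ 443.7 -312.6  193.2] w 59.9 f [ 0.1 -0.5 -1.7] rot [ 0.004  0.002 -0.158] d now [138.5 207.3   3.8] d after rot [104.1 226.6   3.2]
[ 442.35941272 -311.93469557  190.82178677] 5.25
293.0 593.0
```

View pics/c2.png

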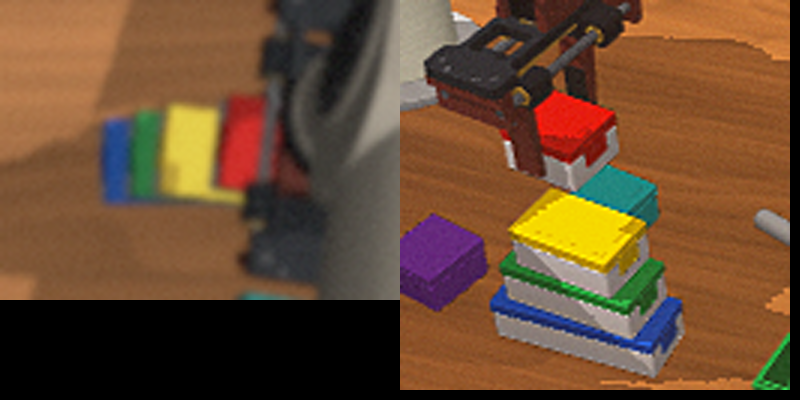

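Emit:
drive_tool(
  plan=[
    {"rx": 0, "ry": 0, "rz": -0.08, "tx": 0, "ty": 0, "tz": 0, "grip": 50},
    {"rx": 0, "ry": 0, "rz": -0.08, "tx": 0, "ty": 0, "tz": 0, "grip": 50},
    {"rx": 0, "ry": 0, "rz": 0, "tx": 5, "ty": 12, "tz": 0, "grip": 50},
    {"rx": 0, "ry": 0, "rz": 0, "tx": 12, "ty": 28, "tz": 0, "grip": 50},
    {"rx": 0, "ry": 0, "rz": 0, "tx": 12, "ty": 28, "tz": 0, "grip": 50},
    {"rx": 0, "ry": 0, "rz": 0, "tx": 12, "ty": 28, "tz": 0, "grip": 50},
    {"rx": 0, "ry": 0, "rz": 0, "tx": 12, "ty": 28, "tz": 0, "grip": 50},
    {"rx": 0, "ry": 0, "rz": 0, "tx": 12, "ty": 28, "tz": 0, "grip": 50},
    {"rx": 0, "ry": 0, "rz": 0, "tx": 12, "ty": 28, "tz": 0, "grip": 50},
    {"rx": 0, "ry": 0, "rz": 0, "tx": 12, "ty": 28, "tz": 0, "grip": 50},
    {"rx": 0, "ry": 0, "rz": 0, "tx": 11, "ty": 19, "tz": 0, "grip": 50},
    {"rx": 0, "ry": 0, "rz": 0, "tx": 0, "ty": 0, "tz": 0, "grip": 50},
  ],
)

```text
clock: 6.45
tcp_pos: [673.4, -209.4, 189.2]
orientation: [0.71, 0.705, 0.001, -0.001]
ft_force: [0.4, 1.0, -1.4]
width: 59.9
gripper_force: 30.0
```

Emit:
drive_tool(
  plan=[
    {"rx": 0, "ry": 0, "rz": 0, "tx": 0, "ty": 0, "tz": 12, "grip": 50},
    {"rx": 0, "ry": 0, "rz": 0, "tx": 0, "ty": 0, "tz": 25, "grip": 50},
    {"rx": 0, "ry": 0, "rz": 0, "tx": 0, "ty": 0, "tz": 25, "grip": 50},
    {"rx": 0, "ry": 0, "rz": 0, "tx": 0, "ty": 0, "tz": 25, "grip": 50},
    {"rx": 0, "ry": 0, "rz": 0, "tx": 0, "ty": 0, "tz": 13, "grip": 50},
    {"rx": 0, "ry": 0, "rz": 0, "tx": 0, "ty": 0, "tz": 0, "grip": 50},
  ],
)

```text
clock: 7.05
tcp_pos: [668.0, -214.7, 87.8]
orientation: [0.711, 0.703, -0.002, -0.002]
ft_force: [-0.8, 0.3, -1.3]
width: 59.8
gripper_force: 30.0
```

```bash
cat > w.py <<'E'
from workcell import *
from h import *
from scipy.spatial.transform import Rotation as Ro
def wrist():
    s=observe();f=grab_frame('wrist')
    T=np.eye(4);T[:3,:3]=Ro.from_quat(s['orientation']).as_matrix();T[:3,3]=s['tcp_pos']
    C=np.linalg.inv(T@f['tool_from_camera'])
    return dict(R=C[:3,:3],t=C[:3,3],mtx=f['mtx'],image=f['image'])
def draw(f,P,col=(255,0,255)):
    for a in proj(f,P).round().astype(int):cv2.circle(f['image'],tuple(int(v) for v in a),4,col,1)
E
python3 go.py 671.5 -215.2 12 -0.012
python3 - <<'E'
from w import *
f=wrist();im=f['image']
draw(f,pts((671.6,-211.2,-.012),(-70,70),(-90,143),(45,)))
draw(f,pts((671.6,-211.2,-.012),(-67,67),(-87,87),(3,)),(255,255,0))
cv2.imwrite('pics/w2.png',im)
E
```

```text
clk 7.0 tcp [ 668.  -214.7   87.8] w 59.8 f [-0.8  0.3 -1.3] rot [-0.005 -0.001  0.001] d now [-0.6  3.9 75.7] d after rot [-0.5  3.5 75.8]
```

View pics/w2.png

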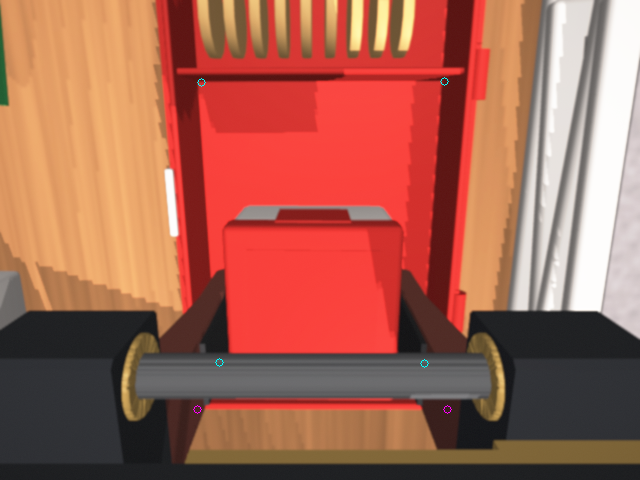

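The red tub hangs level in the compartment, and the predicted floor corners (cyan, 201,82 / 444,82) match the picture. I'll lower it.

Emit:
drive_tool(
  plan=[
    {"rx": 0, "ry": 0, "rz": 0, "tx": 0, "ty": 2, "tz": 12, "grip": 50},
    {"rx": 0, "ry": 0, "rz": 0, "tx": 0, "ty": 0, "tz": 18, "grip": 50},
    {"rx": 0, "ry": 0, "rz": 0, "tx": 0, "ty": 0, "tz": 18, "grip": 50},
    {"rx": 0, "ry": 0, "rz": 0, "tx": 0, "ty": 0, "tz": 12, "grip": 50},
    {"rx": 0, "ry": 0, "rz": 0, "tx": 0, "ty": 0, "tz": 6, "grip": 50},
    {"rx": 0, "ry": 0, "rz": 0, "tx": 0, "ty": 0, "tz": 4, "grip": 50},
    {"rx": 0, "ry": 0, "rz": 0, "tx": 0, "ty": 0, "tz": 0, "grip": 50},
    {"rx": 0, "ry": 0, "rz": 0, "tx": 0, "ty": 0, "tz": 0, "grip": 50},
  ],
)

```text
clock: 7.9
tcp_pos: [673.0, -214.3, 21.2]
orientation: [0.711, 0.704, 0.0, 0.0]
ft_force: [0.3, 0.2, -2.7]
width: 59.6
gripper_force: 30.0
```

Emit:
drive_tool(
  plan=[
    {"rx": 0, "ry": 0, "rz": 0, "tx": 0, "ty": 0, "tz": 2, "grip": 50},
    {"rx": 0, "ry": 0, "rz": 0, "tx": 0, "ty": 0, "tz": 2, "grip": 50},
    {"rx": 0, "ry": 0, "rz": 0, "tx": 0, "ty": 0, "tz": 1, "grip": 50},
    {"rx": 0, "ry": 0, "rz": 0, "tx": 0, "ty": 0, "tz": 0, "grip": 50},
  ],
)

```text
clock: 8.3
tcp_pos: [672.3, -214.2, 15.5]
orientation: [0.711, 0.704, -0.0, -0.0]
ft_force: [-1.1, 0.2, -1.6]
width: 59.8
gripper_force: 30.0
```

Emit:
drive_tool(
  plan=[
    {"rx": 0, "ry": 0, "rz": 0, "tx": 0, "ty": 0, "tz": 1, "grip": 50},
    {"rx": 0, "ry": 0, "rz": 0, "tx": 0, "ty": 0, "tz": 1, "grip": 50},
    {"rx": 0, "ry": 0, "rz": 0, "tx": 0, "ty": 0, "tz": 0, "grip": 50},
  ],
)

```text
clock: 8.6
tcp_pos: [672.7, -214.1, 14.6]
orientation: [0.711, 0.704, -0.0, 0.0]
ft_force: [-2.3, 1.5, 4.6]
width: 59.7
gripper_force: 30.0
```

Contact felt (the vertical force rose by about 6 N). Releasing and lifting off.

Emit:
drive_tool(
  plan=[
    {"rx": 0, "ry": 0, "rz": 0, "tx": 0, "ty": 0, "tz": 0, "grip": 62},
    {"rx": 0, "ry": 0, "rz": 0, "tx": 0, "ty": 0, "tz": 0, "grip": 68},
    {"rx": 0, "ry": 0, "rz": 0, "tx": 0, "ty": 0, "tz": 0, "grip": 74},
    {"rx": 0, "ry": 0, "rz": 0, "tx": 0, "ty": 0, "tz": 0, "grip": 74},
    {"rx": 0, "ry": 0, "rz": 0, "tx": 0, "ty": 0, "tz": -6, "grip": 74},
    {"rx": 0, "ry": 0, "rz": 0, "tx": 0, "ty": 0, "tz": -15, "grip": 74},
    {"rx": 0, "ry": 0, "rz": 0, "tx": 0, "ty": 0, "tz": -30, "grip": 74},
    {"rx": 0, "ry": 0, "rz": 0, "tx": 0, "ty": 0, "tz": -40, "grip": 87},
    {"rx": 0, "ry": 0, "rz": 0, "tx": 0, "ty": 0, "tz": -40, "grip": 87},
    {"rx": 0, "ry": 0, "rz": 0, "tx": 0, "ty": 0, "tz": -40, "grip": 87},
    {"rx": 0, "ry": 0, "rz": 0, "tx": 0, "ty": 0, "tz": -40, "grip": 87},
    {"rx": 0, "ry": 0, "rz": 0, "tx": 0, "ty": 0, "tz": -10, "grip": 87},
  ],
)

```text
clock: 9.8
tcp_pos: [675.1, -214.3, 242.2]
orientation: [0.711, 0.704, 0.003, 0.004]
ft_force: [-0.2, -0.4, -0.0]
width: 86.9
gripper_force: 0.0
```

```bash
cat > m.py <<'E'
# measure: tub lid in the stack / red in box
from workcell import *
from h import *
def lid(col,L,ztop,rt,rs,p0,th=12):
    T=grab_frame('top');S=grab_frame('scene')
    mt,ms=mask(T['image'],col,rt),mask(S['image'],col,rs)
    for nm,v in(('both',[(T,mt),(S,ms)]),('top',[(T,mt)]),('scene',[(S,ms)])):
        if all(m.sum()>0 for _,m in v):
            p,e=fit(v,p0,(-30,30),(-L/2,L/2),(ztop-th,ztop));print(col,nm,p.round(3),round(e,3))
    return T,S
E
python3 - <<'E'
from m import *
T,S=lid('yellow',94,120,(400,236,465,275),(175,175,245,225),(443,-305,-.1))
a=cv2.resize(T['image'][145:290,330:480],None,fx=2.6,fy=2.6,interpolation=2);b=cv2.resize(S['image'][150:350,150:300],None,fx=2.6,fy=2.6,interpolation=2)
w=np.zeros((520,800,3),np.uint8);w[:a.shape[0],:a.shape[1]]=a;w[:b.shape[0],400:400+b.shape[1]]=b;cv2.imwrite('pics/c3.png',w)
E
python3 go.py 444 -307 225 -.1
```

```text
yellow both [ 4.46218e+02 -2.99955e+02 -2.20000e-02] 9.11
yellow top [ 450.073 -264.377    0.51 ] 8.533
yellow scene [ 4.42437e+02 -3.10410e+02 -1.49000e-01] 0.345
clk 9.9 tcp [ 673.7 -214.3  238.2] w 87.3 f [-0.1  0.2 -0.4] rot [0.005 0.001 0.09 ] d now [ -95.  -228.8   12.1] d after rot [-115.2 -219.3   13.2]
```

View pics/c3.png

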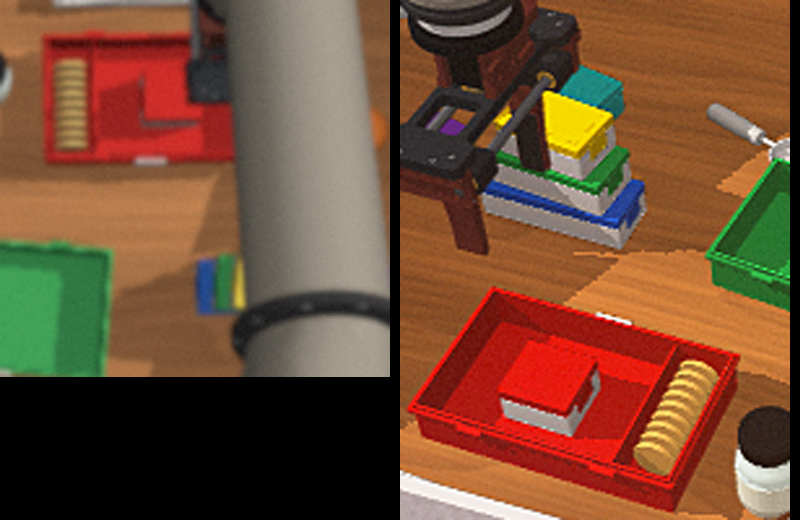

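The red tub sits in the middle of its compartment (right half, about 550,385). The arm hides the stack from both fixed cameras, so I'll measure the yellow lid with the wrist camera from above.

Emit:
drive_tool(
  plan=[
    {"rx": 0, "ry": 0, "rz": 0.09, "tx": 0, "ty": 0, "tz": 0, "grip": 87},
    {"rx": 0, "ry": 0, "rz": 0, "tx": -7, "ty": -14, "tz": 0, "grip": 87},
    {"rx": 0, "ry": 0, "rz": 0, "tx": -16, "ty": -30, "tz": 0, "grip": 87},
    {"rx": 0, "ry": 0, "rz": 0, "tx": -16, "ty": -30, "tz": 0, "grip": 87},
    {"rx": 0, "ry": 0, "rz": 0, "tx": -16, "ty": -30, "tz": 0, "grip": 87},
    {"rx": 0, "ry": 0, "rz": 0, "tx": -16, "ty": -30, "tz": 0, "grip": 87},
    {"rx": 0, "ry": 0, "rz": 0, "tx": -16, "ty": -30, "tz": 0, "grip": 87},
    {"rx": 0, "ry": 0, "rz": 0, "tx": -16, "ty": -30, "tz": 0, "grip": 87},
    {"rx": 0, "ry": 0, "rz": 0, "tx": -12, "ty": -25, "tz": 0, "grip": 87},
    {"rx": 0, "ry": 0, "rz": 0, "tx": 0, "ty": 0, "tz": 0, "grip": 87},
  ],
)

```text
clock: 10.9
tcp_pos: [438.1, -308.6, 232.9]
orientation: [0.743, 0.669, -0.002, -0.002]
ft_force: [0.3, 0.2, 0.3]
width: 86.9
gripper_force: 0.0
```

```bash
cat >> w.py <<'E'
def lidw(col,L,ztop,p0,th=4):
    f=wrist();im=f['image']
    q=proj(f,pts(p0,(-30,30),(-L/2,L/2),(ztop,)));lo=(q.min(0)-25).astype(int).clip(0);hi=(q.max(0)+25).astype(int)
    m=mask(im,col,(lo[0],lo[1],hi[0],min(hi[1],345)))
    m=cv2.morphologyEx(m,cv2.MORPH_OPEN,np.ones((5,5)))
    n,l,st,_=cv2.connectedComponentsWithStats(m);m=((l==1+st[1:,4].argmax())*255).astype(np.uint8)
    p,e=fit([(f,m)],p0,(-30,30),(-L/2,L/2),(ztop,));print(col,p.round(3),round(e,3),'lowest row',np.argwhere(m)[:,0].max())
    draw(f,pts(p,(-30,30),(-L/2,L/2),(ztop,)));cv2.imwrite(f'pics/w_{col}.png',im);return p
E
python3 -c "
from w import *
p=lidw('yellow',94,120,(443,-307,-.12))
from go import go
go(p[0],p[1],90,p[2])"
```

```text
yellow [ 4.47499e+02 -3.03793e+02 -1.48000e-01] 0.03 lowest row 285
clk 10.9 tcp [ 440.6 -307.4  233.3] w 87.0 f [1.4 0.  0.3] rot [-0.003 -0.     0.044] d now [  4.2   6.9 143.3] d after rot [  4.6   6.3 143.3]
```

View pics/w_yellow.png

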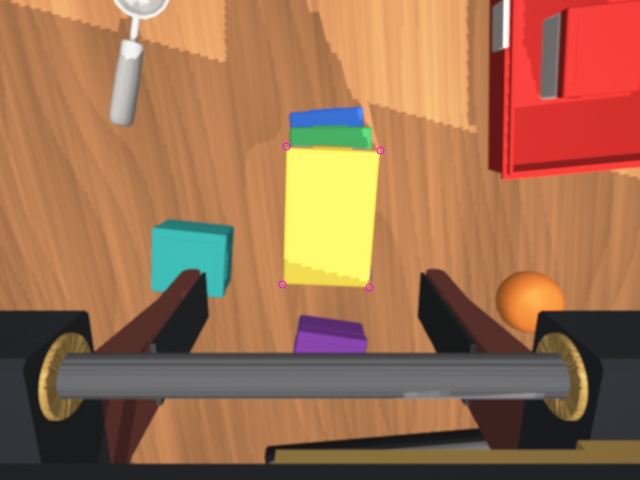

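The fit matches the yellow lid (corners 287,147 / 380,150 / 369,287 / 283,284). Grasping.

Emit:
drive_tool(
  plan=[
    {"rx": 0, "ry": 0, "rz": 0.044, "tx": 0, "ty": 0, "tz": 0, "grip": 87},
    {"rx": 0, "ry": 0, "rz": 0, "tx": 4, "ty": 6, "tz": 10, "grip": 87},
    {"rx": 0, "ry": 0, "rz": 0, "tx": 0, "ty": 0, "tz": 25, "grip": 87},
    {"rx": 0, "ry": 0, "rz": 0, "tx": 0, "ty": 0, "tz": 25, "grip": 87},
    {"rx": 0, "ry": 0, "rz": 0, "tx": 0, "ty": 0, "tz": 25, "grip": 87},
    {"rx": 0, "ry": 0, "rz": 0, "tx": 0, "ty": 0, "tz": 20, "grip": 87},
    {"rx": 0, "ry": 0, "rz": 0, "tx": 0, "ty": 0, "tz": 20, "grip": 87},
    {"rx": 0, "ry": 0, "rz": 0, "tx": 0, "ty": 0, "tz": 10, "grip": 87},
    {"rx": 0, "ry": 0, "rz": 0, "tx": 0, "ty": 0, "tz": 5, "grip": 87},
    {"rx": 0, "ry": 0, "rz": 0, "tx": 0, "ty": 0, "tz": 0, "grip": 87},
  ],
)

```text
clock: 11.95
tcp_pos: [449.9, -303.0, 94.0]
orientation: [0.756, 0.655, 0.0, -0.001]
ft_force: [0.2, 0.4, -0.4]
width: 87.1
gripper_force: 0.0
```

```bash
python3 go.py 447 -304.5 90 -0.15
```

```text
clk 11.9 tcp [ 449.9 -303.    94. ] w 87.1 f [ 0.2  0.4 -0.4] rot [-0.001 -0.001  0.007] d now [-1.9 -2.6  4. ] d after rot [-1.9 -2.6  4. ]
```

Emit:
drive_tool(
  plan=[
    {"rx": 0, "ry": 0, "rz": 0, "tx": -1, "ty": -2, "tz": 3, "grip": 70},
    {"rx": 0, "ry": 0, "rz": 0, "tx": 0, "ty": 0, "tz": 0, "grip": 64},
    {"rx": 0, "ry": 0, "rz": 0, "tx": 0, "ty": 0, "tz": 0, "grip": 50},
    {"rx": 0, "ry": 0, "rz": 0, "tx": 0, "ty": 0, "tz": 0, "grip": 50},
    {"rx": 0, "ry": 0, "rz": 0, "tx": 0, "ty": 0, "tz": 0, "grip": 50},
    {"rx": 0, "ry": 0, "rz": 0, "tx": 0, "ty": 0, "tz": 0, "grip": 50},
    {"rx": 0, "ry": 0, "rz": 0, "tx": 0, "ty": 0, "tz": 0, "grip": 50},
  ],
)

```text
clock: 12.65
tcp_pos: [447.9, -304.6, 92.2]
orientation: [0.756, 0.654, 0.0, 0.001]
ft_force: [-0.2, 0.6, 4.5]
width: 59.9
gripper_force: 30.0
```

Emit:
drive_tool(
  plan=[
    {"rx": 0, "ry": 0, "rz": 0, "tx": 0, "ty": 0, "tz": -4, "grip": 50},
    {"rx": 0, "ry": 0, "rz": 0, "tx": 0, "ty": 0, "tz": -8, "grip": 50},
    {"rx": 0, "ry": 0, "rz": 0, "tx": 0, "ty": 0, "tz": -15, "grip": 50},
    {"rx": 0, "ry": 0, "rz": 0, "tx": 0, "ty": 0, "tz": -25, "grip": 50},
    {"rx": 0, "ry": 0, "rz": 0, "tx": 0, "ty": 0, "tz": -30, "grip": 50},
    {"rx": 0, "ry": 0, "rz": 0, "tx": 0, "ty": 0, "tz": -18, "grip": 50},
    {"rx": 0, "ry": 0, "rz": 0, "tx": 0, "ty": 0, "tz": 0, "grip": 50},
  ],
)

```text
clock: 13.35
tcp_pos: [448.8, -305.0, 194.4]
orientation: [0.756, 0.654, 0.001, 0.002]
ft_force: [0.2, -1.1, -2.4]
width: 60.2
gripper_force: 30.0
```

```bash
python3 go.py 647 174.5 190 .09
```

```text
clk 13.3 tcp [ 448.8 -305.   194.4] w 60.2 f [ 0.2 -1.1 -2.4] rot [ 0.004  0.002 -0.234] d now [503.  127.3   3.9] d after rot [459.7 240.5   4.4]
```

Emit:
drive_tool(
  plan=[
    {"rx": 0, "ry": 0, "rz": -0.117, "tx": 0, "ty": 0, "tz": 0, "grip": 50},
    {"rx": 0, "ry": 0, "rz": -0.117, "tx": 0, "ty": 0, "tz": 0, "grip": 50},
    {"rx": 0, "ry": 0, "rz": 0, "tx": 12, "ty": 6, "tz": 0, "grip": 50},
    {"rx": 0, "ry": 0, "rz": 0, "tx": 24, "ty": 13, "tz": 0, "grip": 50},
    {"rx": 0, "ry": 0, "rz": 0, "tx": 34, "ty": 18, "tz": 0, "grip": 50},
    {"rx": 0, "ry": 0, "rz": 0, "tx": 34, "ty": 18, "tz": 0, "grip": 50},
    {"rx": 0, "ry": 0, "rz": 0, "tx": 34, "ty": 18, "tz": 0, "grip": 50},
    {"rx": 0, "ry": 0, "rz": 0, "tx": 34, "ty": 18, "tz": 0, "grip": 50},
    {"rx": 0, "ry": 0, "rz": 0, "tx": 34, "ty": 18, "tz": 0, "grip": 50},
    {"rx": 0, "ry": 0, "rz": 0, "tx": 34, "ty": 18, "tz": 0, "grip": 50},
    {"rx": 0, "ry": 0, "rz": 0, "tx": 34, "ty": 18, "tz": 0, "grip": 50},
  ],
)

```text
clock: 14.45
tcp_pos: [566.9, -15.7, 190.8]
orientation: [0.676, 0.737, -0.0, -0.001]
ft_force: [0.2, -0.1, -2.0]
width: 59.9
gripper_force: 30.0
```

Emit:
drive_tool(
  plan=[
    {"rx": 0, "ry": 0, "rz": 0, "tx": 34, "ty": 18, "tz": 0, "grip": 50},
    {"rx": 0, "ry": 0, "rz": 0, "tx": 34, "ty": 18, "tz": 0, "grip": 50},
    {"rx": 0, "ry": 0, "rz": 0, "tx": 34, "ty": 18, "tz": 0, "grip": 50},
    {"rx": 0, "ry": 0, "rz": 0, "tx": 34, "ty": 17, "tz": 0, "grip": 50},
    {"rx": 0, "ry": 0, "rz": 0, "tx": 30, "ty": 15, "tz": 0, "grip": 50},
    {"rx": 0, "ry": 0, "rz": 0, "tx": 18, "ty": 9, "tz": 0, "grip": 50},
    {"rx": 0, "ry": 0, "rz": 0, "tx": 0, "ty": 0, "tz": 0, "grip": 50},
  ],
)

```text
clock: 15.15
tcp_pos: [644.1, 179.0, 190.5]
orientation: [0.674, 0.739, 0.0, -0.002]
ft_force: [-1.0, -0.1, -1.3]
width: 60.0
gripper_force: 30.0
```

```bash
python3 go.py 647 174.5 90 .09
```

```text
clk 15.2 tcp [644.1 179.  190.5] w 60.0 f [-1.  -0.1 -1.3] rot [-0.002 -0.003  0.003] d now [ -5.1   2.7 100.5] d after rot [ -4.8   2.5 100.5]
```

Emit:
drive_tool(
  plan=[
    {"rx": 0, "ry": 0, "rz": 0, "tx": -4, "ty": 2, "tz": 12, "grip": 50},
    {"rx": 0, "ry": 0, "rz": 0, "tx": 0, "ty": 0, "tz": 25, "grip": 50},
    {"rx": 0, "ry": 0, "rz": 0, "tx": 0, "ty": 0, "tz": 25, "grip": 50},
    {"rx": 0, "ry": 0, "rz": 0, "tx": 0, "ty": 0, "tz": 25, "grip": 50},
    {"rx": 0, "ry": 0, "rz": 0, "tx": 0, "ty": 0, "tz": 25, "grip": 50},
    {"rx": 0, "ry": 0, "rz": 0, "tx": 0, "ty": 0, "tz": 20, "grip": 50},
    {"rx": 0, "ry": 0, "rz": 0, "tx": 0, "ty": 0, "tz": 15, "grip": 50},
    {"rx": 0, "ry": 0, "rz": 0, "tx": 0, "ty": 0, "tz": 10, "grip": 50},
    {"rx": 0, "ry": 0, "rz": 0, "tx": 0, "ty": 0, "tz": 7, "grip": 50},
    {"rx": 0, "ry": 0, "rz": 0, "tx": 0, "ty": 0, "tz": 0, "grip": 50},
  ],
)

```text
clock: 16.15
tcp_pos: [647.4, 169.1, 27.0]
orientation: [0.675, 0.738, -0.0, -0.0]
ft_force: [-0.1, -0.1, -2.3]
width: 59.5
gripper_force: 30.0
```

Emit:
drive_tool(
  plan=[
    {"rx": 0, "ry": 0, "rz": 0, "tx": 0, "ty": 0, "tz": 1, "grip": 50},
    {"rx": 0, "ry": 0, "rz": 0, "tx": 0, "ty": 0, "tz": 0, "grip": 50},
    {"rx": 0, "ry": 0, "rz": 0, "tx": 0, "ty": 0, "tz": 0, "grip": 50},
  ],
)

```text
clock: 16.45
tcp_pos: [648.2, 169.8, 27.4]
orientation: [0.675, 0.738, 0.001, 0.0]
ft_force: [0.9, -0.3, -2.6]
width: 59.8
gripper_force: 30.0
```

```bash
python3 go.py 647 174.5 13 .09
python3 - <<'E'
from w import *
f=wrist();b=(647.1,174.7,.09)
draw(f,pts(b,(-67,67),(87,),(3,)),(255,255,0));draw(f,pts(b,(-70,70),(-90,90),(45,)));draw(f,pts(b,(-30,30),(-47,47),(43,)),(0,0,0))
cv2.imwrite('pics/w3.png',f['image'])
E
```

```text
clk 16.4 tcp [648.2 169.8  27.4] w 59.8 f [ 0.9 -0.3 -2.6] rot [ 0.001 -0.    -0.   ] d now [ 4.8 -0.8 14.4] d after rot [ 4.8 -0.8 14.4]
```

View pics/w3.png

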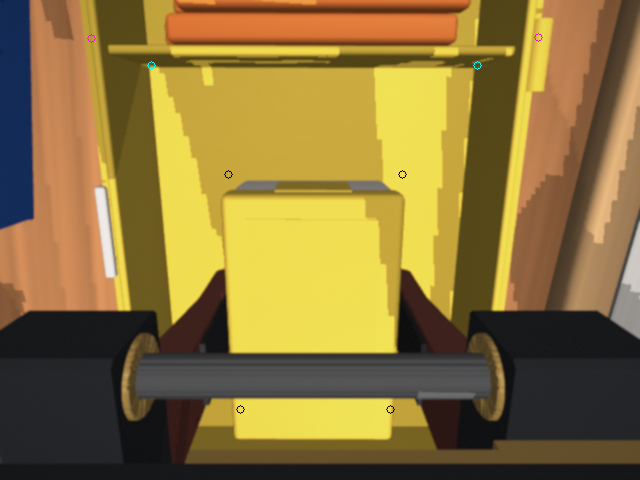

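The yellow tub is inside its compartment, and the divider edge matches the prediction (152,65 / 477,65). It needs about 5 mm more toward the carrots, then down.

Emit:
drive_tool(
  plan=[
    {"rx": 0, "ry": 0, "rz": 0, "tx": 3, "ty": 0, "tz": 2, "grip": 50},
    {"rx": 0, "ry": 0, "rz": 0, "tx": 2, "ty": 0, "tz": 3, "grip": 50},
    {"rx": 0, "ry": 0, "rz": 0, "tx": 0, "ty": 0, "tz": 3, "grip": 50},
    {"rx": 0, "ry": 0, "rz": 0, "tx": 0, "ty": 0, "tz": 2, "grip": 50},
    {"rx": 0, "ry": 0, "rz": 0, "tx": 0, "ty": 0, "tz": 0, "grip": 50},
  ],
)

```text
clock: 17.0
tcp_pos: [646.9, 174.4, 16.1]
orientation: [0.675, 0.738, -0.0, -0.0]
ft_force: [-0.4, -0.7, -1.0]
width: 59.9
gripper_force: 30.0
```

Emit:
drive_tool(
  plan=[
    {"rx": 0, "ry": 0, "rz": 0, "tx": 0, "ty": 0, "tz": 1, "grip": 50},
    {"rx": 0, "ry": 0, "rz": 0, "tx": 0, "ty": 0, "tz": 1, "grip": 50},
    {"rx": 0, "ry": 0, "rz": 0, "tx": 0, "ty": 0, "tz": 0, "grip": 50},
  ],
)

```text
clock: 17.3
tcp_pos: [647.4, 174.5, 15.2]
orientation: [0.675, 0.738, -0.0, 0.0]
ft_force: [-0.7, -0.4, 3.1]
width: 59.6
gripper_force: 30.0
```

Emit:
drive_tool(
  plan=[
    {"rx": 0, "ry": 0, "rz": 0, "tx": 0, "ty": 0, "tz": 0, "grip": 62},
    {"rx": 0, "ry": 0, "rz": 0, "tx": 0, "ty": 0, "tz": 0, "grip": 68},
    {"rx": 0, "ry": 0, "rz": 0, "tx": 0, "ty": 0, "tz": 0, "grip": 74},
    {"rx": 0, "ry": 0, "rz": 0, "tx": 0, "ty": 0, "tz": 0, "grip": 74},
    {"rx": 0, "ry": 0, "rz": 0, "tx": 0, "ty": 0, "tz": -6, "grip": 74},
    {"rx": 0, "ry": 0, "rz": 0, "tx": 0, "ty": 0, "tz": -15, "grip": 74},
    {"rx": 0, "ry": 0, "rz": 0, "tx": 0, "ty": 0, "tz": -30, "grip": 74},
    {"rx": 0, "ry": 0, "rz": 0, "tx": 0, "ty": 0, "tz": -40, "grip": 87},
    {"rx": 0, "ry": 0, "rz": 0, "tx": 0, "ty": 0, "tz": -40, "grip": 87},
    {"rx": 0, "ry": 0, "rz": 0, "tx": 0, "ty": 0, "tz": -40, "grip": 87},
    {"rx": 0, "ry": 0, "rz": 0, "tx": 0, "ty": 0, "tz": -20, "grip": 87},
    {"rx": 0, "ry": 0, "rz": 0, "tx": 0, "ty": 0, "tz": 0, "grip": 87},
  ],
)

```text
clock: 18.5
tcp_pos: [649.3, 175.8, 211.2]
orientation: [0.675, 0.738, 0.004, 0.002]
ft_force: [-0.7, -0.3, -0.4]
width: 86.4
gripper_force: 0.0
```

```bash
python3 go.py 444 -312 215 -.12
```

```text
clk 18.5 tcp [649.3 175.8 211.2] w 86.4 f [-0.7 -0.3 -0.4] rot [ 0.008 -0.003  0.21 ] d now [-467.3 -248.3   -6.6] d after rot [-508.8 -145.4   -3.8]
```

Emit:
drive_tool(
  plan=[
    {"rx": 0, "ry": 0, "rz": 0.105, "tx": 0, "ty": 0, "tz": 0, "grip": 87},
    {"rx": 0, "ry": 0, "rz": 0.105, "tx": 0, "ty": 0, "tz": 0, "grip": 87},
    {"rx": 0, "ry": 0, "rz": 0, "tx": -15, "ty": -4, "tz": 0, "grip": 87},
    {"rx": 0, "ry": 0, "rz": 0, "tx": -30, "ty": -9, "tz": 0, "grip": 87},
    {"rx": 0, "ry": 0, "rz": 0, "tx": -42, "ty": -12, "tz": 0, "grip": 87},
    {"rx": 0, "ry": 0, "rz": 0, "tx": -42, "ty": -12, "tz": 0, "grip": 87},
    {"rx": 0, "ry": 0, "rz": 0, "tx": -42, "ty": -12, "tz": 0, "grip": 87},
    {"rx": 0, "ry": 0, "rz": 0, "tx": -42, "ty": -12, "tz": 0, "grip": 87},
    {"rx": 0, "ry": 0, "rz": 0, "tx": -42, "ty": -12, "tz": 0, "grip": 87},
    {"rx": 0, "ry": 0, "rz": 0, "tx": -42, "ty": -12, "tz": 0, "grip": 87},
  ],
)

```text
clock: 19.5
tcp_pos: [525.1, -112.7, 205.2]
orientation: [0.747, 0.664, -0.001, -0.0]
ft_force: [1.4, -0.1, -0.3]
width: 86.9
gripper_force: 0.0
```

Emit:
drive_tool(
  plan=[
    {"rx": 0, "ry": 0, "rz": 0, "tx": -42, "ty": -12, "tz": 0, "grip": 87},
    {"rx": 0, "ry": 0, "rz": 0, "tx": -42, "ty": -12, "tz": 0, "grip": 87},
    {"rx": 0, "ry": 0, "rz": 0, "tx": -42, "ty": -12, "tz": 0, "grip": 87},
    {"rx": 0, "ry": 0, "rz": 0, "tx": -42, "ty": -12, "tz": 0, "grip": 87},
    {"rx": 0, "ry": 0, "rz": 0, "tx": -30, "ty": -9, "tz": 0, "grip": 87},
    {"rx": 0, "ry": 0, "rz": 0, "tx": -14, "ty": -3, "tz": 0, "grip": 87},
    {"rx": 0, "ry": 0, "rz": 0, "tx": 0, "ty": 0, "tz": 0, "grip": 87},
  ],
)

```text
clock: 20.2
tcp_pos: [440.7, -315.2, 205.2]
orientation: [0.749, 0.662, -0.0, -0.0]
ft_force: [-0.0, 0.4, -0.7]
width: 87.1
gripper_force: 0.0
```

```bash
python3 -c "
from w import *
p=lidw('green',122,80,(444,-307,-.1))
from go import go
go(p[0],p[1],50,p[2])"
```

```text
green [ 4.49139e+02 -3.05076e+02 -1.09000e-01] 0.043 lowest row 288
clk 20.2 tcp [ 442.  -313.1  205.3] w 86.9 f [0.1 0.9 0.4] rot [-0.    -0.001 -0.011] d now [  8.7   6.2 155.4] d after rot [  8.8   6.3 155.3]
```

View pics/w_green.png

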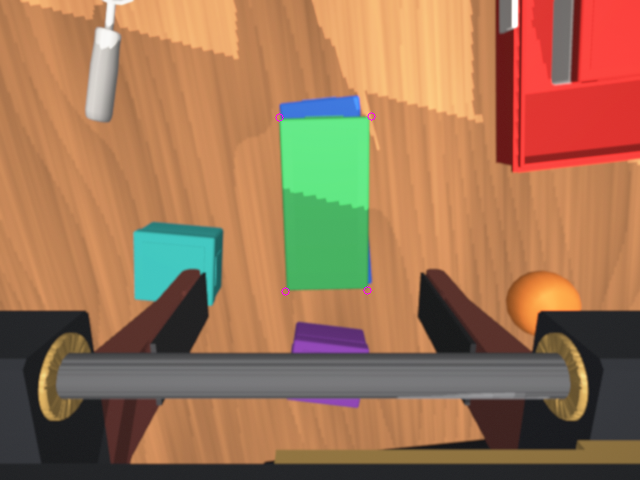

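The fit lies on the green lid (279,117 / 371,117 / 367,290 / 285,291). Grasping.

Emit:
drive_tool(
  plan=[
    {"rx": 0, "ry": 0, "rz": -0.01, "tx": 0, "ty": 0, "tz": 0, "grip": 87},
    {"rx": 0, "ry": 0, "rz": 0, "tx": 8, "ty": 6, "tz": 14, "grip": 87},
    {"rx": 0, "ry": 0, "rz": 0, "tx": 0, "ty": 0, "tz": 25, "grip": 87},
    {"rx": 0, "ry": 0, "rz": 0, "tx": 0, "ty": 0, "tz": 25, "grip": 87},
    {"rx": 0, "ry": 0, "rz": 0, "tx": 0, "ty": 0, "tz": 25, "grip": 87},
    {"rx": 0, "ry": 0, "rz": 0, "tx": 0, "ty": 0, "tz": 20, "grip": 87},
    {"rx": 0, "ry": 0, "rz": 0, "tx": 0, "ty": 0, "tz": 20, "grip": 87},
    {"rx": 0, "ry": 0, "rz": 0, "tx": 0, "ty": 0, "tz": 15, "grip": 87},
    {"rx": 0, "ry": 0, "rz": 0, "tx": 0, "ty": 0, "tz": 7, "grip": 87},
    {"rx": 0, "ry": 0, "rz": 0, "tx": 0, "ty": 0, "tz": 0, "grip": 87},
  ],
)

```text
clock: 21.25
tcp_pos: [449.1, -304.9, 53.6]
orientation: [0.744, 0.668, -0.0, -0.001]
ft_force: [-0.7, -0.5, 0.5]
width: 87.2
gripper_force: 0.0
```

```bash
python3 go.py 448.5 -306 51 -0.109
```

```text
clk 21.2 tcp [ 449.1 -304.9   53.6] w 87.2 f [-0.7 -0.5  0.5] rot [-0.001 -0.001  0.   ] d now [-1.1 -0.5  2.6] d after rot [-1.1 -0.5  2.6]
```

Emit:
drive_tool(
  plan=[
    {"rx": 0, "ry": 0, "rz": 0, "tx": -1, "ty": 0, "tz": 2, "grip": 70},
    {"rx": 0, "ry": 0, "rz": 0, "tx": 0, "ty": 0, "tz": 0, "grip": 64},
    {"rx": 0, "ry": 0, "rz": 0, "tx": 0, "ty": 0, "tz": 0, "grip": 50},
    {"rx": 0, "ry": 0, "rz": 0, "tx": 0, "ty": 0, "tz": 0, "grip": 50},
    {"rx": 0, "ry": 0, "rz": 0, "tx": 0, "ty": 0, "tz": 0, "grip": 50},
    {"rx": 0, "ry": 0, "rz": 0, "tx": 0, "ty": 0, "tz": 0, "grip": 50},
    {"rx": 0, "ry": 0, "rz": 0, "tx": 0, "ty": 0, "tz": 0, "grip": 50},
  ],
  grip_force=35,
)

```text
clock: 21.95
tcp_pos: [449.8, -307.5, 53.3]
orientation: [0.745, 0.667, 0.0, 0.001]
ft_force: [1.5, -0.4, 6.4]
width: 59.9
gripper_force: 34.9
```

Emit:
drive_tool(
  plan=[
    {"rx": 0, "ry": 0, "rz": 0, "tx": 0, "ty": 0, "tz": -4, "grip": 50},
    {"rx": 0, "ry": 0, "rz": 0, "tx": 0, "ty": 0, "tz": -8, "grip": 50},
    {"rx": 0, "ry": 0, "rz": 0, "tx": 0, "ty": 0, "tz": -15, "grip": 50},
    {"rx": 0, "ry": 0, "rz": 0, "tx": 0, "ty": 0, "tz": -25, "grip": 50},
    {"rx": 0, "ry": 0, "rz": 0, "tx": 0, "ty": 0, "tz": -25, "grip": 50},
    {"rx": 0, "ry": 0, "rz": 0, "tx": 0, "ty": 0, "tz": -18, "grip": 50},
    {"rx": 0, "ry": 0, "rz": 0, "tx": 0, "ty": 0, "tz": 0, "grip": 50},
  ],
)

```text
clock: 22.65
tcp_pos: [450.6, -308.0, 150.9]
orientation: [0.745, 0.667, 0.001, 0.003]
ft_force: [1.1, -0.1, -3.7]
width: 59.4
gripper_force: 35.0
```

```bash
python3 go.py 435.7 -38.2 146 -.102
```

```text
clk 22.6 tcp [ 450.6 -308.   150.9] w 59.4 f [ 1.1 -0.1 -3.7] rot [ 0.005  0.002 -0.008] d now [266.5 -44.5   4.1] d after rot [266.9 -42.3   4.9]
```

Emit:
drive_tool(
  plan=[
    {"rx": 0, "ry": 0, "rz": 0, "tx": 12, "ty": -2, "tz": 0, "grip": 50},
    {"rx": 0, "ry": 0, "rz": 0, "tx": 27, "ty": -4, "tz": 0, "grip": 50},
    {"rx": 0, "ry": 0, "rz": 0, "tx": 30, "ty": -5, "tz": 0, "grip": 50},
    {"rx": 0, "ry": 0, "rz": 0, "tx": 30, "ty": -5, "tz": 0, "grip": 50},
    {"rx": 0, "ry": 0, "rz": 0, "tx": 30, "ty": -5, "tz": 0, "grip": 50},
    {"rx": 0, "ry": 0, "rz": 0, "tx": 30, "ty": -5, "tz": 0, "grip": 50},
    {"rx": 0, "ry": 0, "rz": 0, "tx": 30, "ty": -5, "tz": 0, "grip": 50},
    {"rx": 0, "ry": 0, "rz": 0, "tx": 30, "ty": -5, "tz": 0, "grip": 50},
    {"rx": 0, "ry": 0, "rz": 0, "tx": 27, "ty": -4, "tz": 0, "grip": 50},
    {"rx": 0, "ry": 0, "rz": 0, "tx": 19, "ty": -2, "tz": 0, "grip": 50},
    {"rx": 0, "ry": 0, "rz": 0, "tx": 0, "ty": 0, "tz": 0, "grip": 50},
  ],
)

```text
clock: 23.75
tcp_pos: [435.0, -35.6, 146.8]
orientation: [0.743, 0.669, -0.0, -0.001]
ft_force: [-0.2, -0.4, -2.7]
width: 59.9
gripper_force: 35.0
```

```bash
python3 go.py 436 -40.2 40 -.102;python3 - <<'E'
from w import *
f=wrist();b=(435.7,-38.2,-.102)
draw(f,pts(b,(-67,67),(-87,87),(3,)),(255,255,0));draw(f,pts(b,(-70,70),(-90,143),(45,)))
cv2.imwrite('pics/w4.png',f['image'])
E
```

```text
clk 23.8 tcp [435.  -35.6 146.8] w 59.9 f [-0.2 -0.4 -2.7] rot [-0.002 -0.001 -0.003] d now [ -4.5   1.7 106.7] d after rot [ -4.4   1.5 106.8]
```

View pics/w4.png

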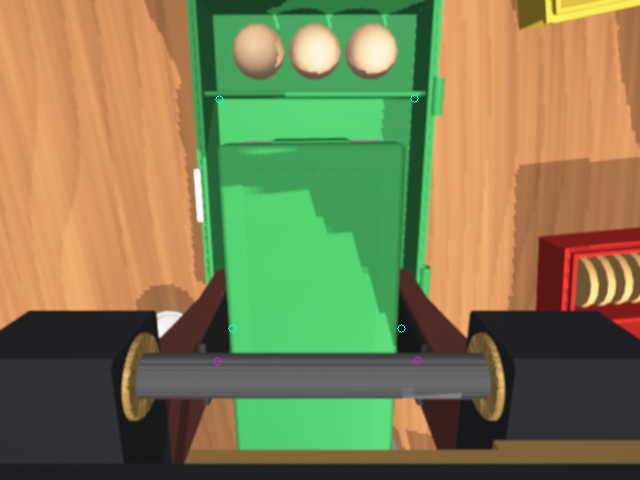

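The box prediction (floor corners 219,99 / 414,99) matches and the tub is lined up; I'll shift it 4 mm back and lower it.

Emit:
drive_tool(
  plan=[
    {"rx": 0, "ry": 0, "rz": 0, "tx": -4, "ty": 1, "tz": 10, "grip": 50},
    {"rx": 0, "ry": 0, "rz": 0, "tx": 0, "ty": 0, "tz": 20, "grip": 50},
    {"rx": 0, "ry": 0, "rz": 0, "tx": 0, "ty": 0, "tz": 20, "grip": 50},
    {"rx": 0, "ry": 0, "rz": 0, "tx": 0, "ty": 0, "tz": 20, "grip": 50},
    {"rx": 0, "ry": 0, "rz": 0, "tx": 0, "ty": 0, "tz": 20, "grip": 50},
    {"rx": 0, "ry": 0, "rz": 0, "tx": 0, "ty": 0, "tz": 15, "grip": 50},
    {"rx": 0, "ry": 0, "rz": 0, "tx": 0, "ty": 0, "tz": 8, "grip": 50},
    {"rx": 0, "ry": 0, "rz": 0, "tx": 0, "ty": 0, "tz": 5, "grip": 50},
    {"rx": 0, "ry": 0, "rz": 0, "tx": 0, "ty": 0, "tz": 0, "grip": 50},
  ],
)

```text
clock: 24.7
tcp_pos: [436.6, -43.7, 29.1]
orientation: [0.745, 0.667, -0.0, -0.0]
ft_force: [-0.7, 0.6, -2.4]
width: 59.4
gripper_force: 35.0
```

```bash
python3 go.py 435.7 -40.2 14 -.102
```

```text
clk 24.7 tcp [436.6 -43.7  29.1] w 59.4 f [-0.7  0.6 -2.4] rot [-0.001  0.    -0.009] d now [ 3.4 -1.3 15.1] d after rot [ 3.4 -1.3 15.1]
```

Emit:
drive_tool(
  plan=[
    {"rx": 0, "ry": 0, "rz": 0, "tx": 2, "ty": -1, "tz": 3, "grip": 50},
    {"rx": 0, "ry": 0, "rz": 0, "tx": 1, "ty": 0, "tz": 3, "grip": 50},
    {"rx": 0, "ry": 0, "rz": 0, "tx": 0, "ty": 0, "tz": 3, "grip": 50},
    {"rx": 0, "ry": 0, "rz": 0, "tx": 0, "ty": 0, "tz": 2, "grip": 50},
    {"rx": 0, "ry": 0, "rz": 0, "tx": 0, "ty": 0, "tz": 0, "grip": 50},
  ],
)

```text
clock: 25.2
tcp_pos: [436.2, -40.1, 18.5]
orientation: [0.745, 0.667, -0.0, -0.0]
ft_force: [0.1, -0.5, -3.5]
width: 59.6
gripper_force: 35.0
```

Emit:
drive_tool(
  plan=[
    {"rx": 0, "ry": 0, "rz": 0, "tx": 0, "ty": 0, "tz": 1, "grip": 50},
    {"rx": 0, "ry": 0, "rz": 0, "tx": 0, "ty": 0, "tz": 1, "grip": 50},
    {"rx": 0, "ry": 0, "rz": 0, "tx": 0, "ty": 0, "tz": 0, "grip": 50},
  ],
)

```text
clock: 25.5
tcp_pos: [436.3, -40.2, 16.6]
orientation: [0.745, 0.667, -0.0, 0.0]
ft_force: [0.2, 1.1, -2.6]
width: 59.7
gripper_force: 35.0
```

Emit:
drive_tool(
  plan=[
    {"rx": 0, "ry": 0, "rz": 0, "tx": 0, "ty": 0, "tz": 1, "grip": 50},
    {"rx": 0, "ry": 0, "rz": 0, "tx": 0, "ty": 0, "tz": 0.5, "grip": 50},
    {"rx": 0, "ry": 0, "rz": 0, "tx": 0, "ty": 0, "tz": 0, "grip": 50},
  ],
)

```text
clock: 25.8
tcp_pos: [436.4, -40.1, 16.2]
orientation: [0.745, 0.667, -0.0, 0.0]
ft_force: [-4.1, -0.6, 16.4]
width: 59.5
gripper_force: 35.0
```

Firm contact with the floor. Releasing and returning for the blue tub.

Emit:
drive_tool(
  plan=[
    {"rx": 0, "ry": 0, "rz": 0, "tx": 0, "ty": 0, "tz": -0.5, "grip": 62},
    {"rx": 0, "ry": 0, "rz": 0, "tx": 0, "ty": 0, "tz": 0, "grip": 68},
    {"rx": 0, "ry": 0, "rz": 0, "tx": 0, "ty": 0, "tz": 0, "grip": 74},
    {"rx": 0, "ry": 0, "rz": 0, "tx": 0, "ty": 0, "tz": 0, "grip": 74},
    {"rx": 0, "ry": 0, "rz": 0, "tx": 0, "ty": 0, "tz": -6, "grip": 74},
    {"rx": 0, "ry": 0, "rz": 0, "tx": 0, "ty": 0, "tz": -15, "grip": 74},
    {"rx": 0, "ry": 0, "rz": 0, "tx": 0, "ty": 0, "tz": -30, "grip": 74},
    {"rx": 0, "ry": 0, "rz": 0, "tx": 0, "ty": 0, "tz": -35, "grip": 87},
    {"rx": 0, "ry": 0, "rz": 0, "tx": 0, "ty": 0, "tz": -35, "grip": 87},
    {"rx": 0, "ry": 0, "rz": 0, "tx": 0, "ty": 0, "tz": -35, "grip": 87},
    {"rx": 0, "ry": 0, "rz": 0, "tx": 0, "ty": 0, "tz": -10, "grip": 87},
    {"rx": 0, "ry": 0, "rz": 0, "tx": 0, "ty": 0, "tz": 0, "grip": 87},
  ],
)

```text
clock: 27.0
tcp_pos: [437.3, -40.3, 183.1]
orientation: [0.745, 0.667, 0.001, 0.001]
ft_force: [-0.3, -0.2, -0.5]
width: 86.8
gripper_force: 0.0
```

Emit:
drive_tool(
  plan=[
    {"rx": 0, "ry": 0, "rz": 0, "tx": -14, "ty": 2, "tz": 0, "grip": 87},
    {"rx": 0, "ry": 0, "rz": 0, "tx": -28, "ty": 4, "tz": 0, "grip": 87},
    {"rx": 0, "ry": 0, "rz": 0, "tx": -32, "ty": 5, "tz": 0, "grip": 87},
    {"rx": 0, "ry": 0, "rz": 0, "tx": -32, "ty": 5, "tz": 0, "grip": 87},
    {"rx": 0, "ry": 0, "rz": 0, "tx": -32, "ty": 5, "tz": 0, "grip": 87},
    {"rx": 0, "ry": 0, "rz": 0, "tx": -32, "ty": 5, "tz": 0, "grip": 87},
    {"rx": 0, "ry": 0, "rz": 0, "tx": -32, "ty": 5, "tz": 0, "grip": 87},
    {"rx": 0, "ry": 0, "rz": 0, "tx": -32, "ty": 5, "tz": 0, "grip": 87},
    {"rx": 0, "ry": 0, "rz": 0, "tx": -28, "ty": 4, "tz": 0, "grip": 87},
    {"rx": 0, "ry": 0, "rz": 0, "tx": -14, "ty": 1, "tz": 0, "grip": 87},
    {"rx": 0, "ry": 0, "rz": 0, "tx": 0, "ty": 0, "tz": 0, "grip": 87},
  ],
)

```text
clock: 28.1
tcp_pos: [445.6, -320.1, 180.0]
orientation: [0.746, 0.666, -0.0, -0.001]
ft_force: [0.4, 0.2, -0.4]
width: 87.5
gripper_force: 0.0
```

```bash
python3 -c "
from w import *
p=lidw('blue',150,40,(446,-305,-.16))
from go import go
go(p[0],p[1],12,p[2])"
```

```text
blue [ 4.51774e+02 -3.05956e+02 -2.80000e-02] 0.03 lowest row 296
clk 28.1 tcp [ 446.1 -318.3  180.3] w 86.9 f [ 0.   1.1 -0.3] rot [-0.002 -0.002 -0.082] d now [ 12.7   4.6 168.3] d after rot [ 12.5   5.3 168.3]
```

View pics/w_blue.png

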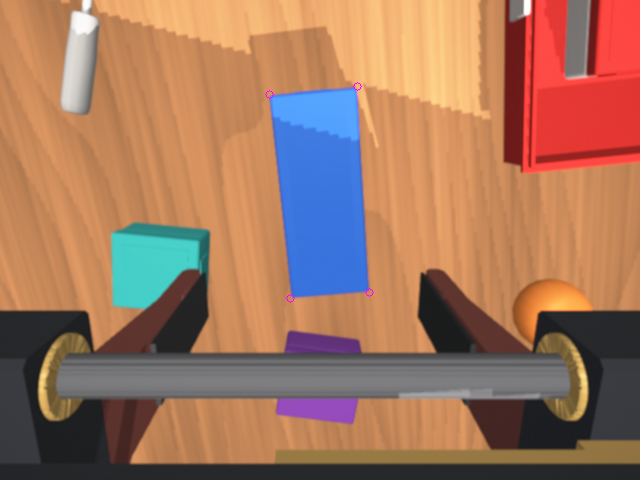

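The fit lies on the blue lid (270,94 / 357,86 / 369,292 / 290,298). Grasping.

Emit:
drive_tool(
  plan=[
    {"rx": 0, "ry": 0, "rz": -0.08, "tx": 0, "ty": 0, "tz": 0, "grip": 87},
    {"rx": 0, "ry": 0, "rz": 0, "tx": 12, "ty": 5, "tz": 14, "grip": 87},
    {"rx": 0, "ry": 0, "rz": 0, "tx": 0, "ty": 0, "tz": 25, "grip": 87},
    {"rx": 0, "ry": 0, "rz": 0, "tx": 0, "ty": 0, "tz": 25, "grip": 87},
    {"rx": 0, "ry": 0, "rz": 0, "tx": 0, "ty": 0, "tz": 25, "grip": 87},
    {"rx": 0, "ry": 0, "rz": 0, "tx": 0, "ty": 0, "tz": 25, "grip": 87},
    {"rx": 0, "ry": 0, "rz": 0, "tx": 0, "ty": 0, "tz": 20, "grip": 87},
    {"rx": 0, "ry": 0, "rz": 0, "tx": 0, "ty": 0, "tz": 15, "grip": 87},
    {"rx": 0, "ry": 0, "rz": 0, "tx": 0, "ty": 0, "tz": 10, "grip": 87},
    {"rx": 0, "ry": 0, "rz": 0, "tx": 0, "ty": 0, "tz": 5, "grip": 87},
    {"rx": 0, "ry": 0, "rz": 0, "tx": 0, "ty": 0, "tz": 0, "grip": 87},
  ],
)

```text
clock: 29.25
tcp_pos: [452.2, -306.7, 17.5]
orientation: [0.717, 0.697, 0.0, -0.0]
ft_force: [0.1, -0.2, -0.2]
width: 87.0
gripper_force: 0.0
```

```bash
python3 go.py 451.2 -307 13 -0.028
```

```text
clk 29.2 tcp [ 452.2 -306.7   17.5] w 87.0 f [ 0.1 -0.2 -0.2] rot [-0.    -0.    -0.002] d now [-0.4 -1.   4.5] d after rot [-0.4 -1.   4.5]
```

Emit:
drive_tool(
  plan=[
    {"rx": 0, "ry": 0, "rz": 0, "tx": 0, "ty": -1, "tz": 4, "grip": 70},
    {"rx": 0, "ry": 0, "rz": 0, "tx": 0, "ty": 0, "tz": 0, "grip": 64},
    {"rx": 0, "ry": 0, "rz": 0, "tx": 0, "ty": 0, "tz": 0, "grip": 50},
    {"rx": 0, "ry": 0, "rz": 0, "tx": 0, "ty": 0, "tz": 0, "grip": 50},
    {"rx": 0, "ry": 0, "rz": 0, "tx": 0, "ty": 0, "tz": 0, "grip": 50},
    {"rx": 0, "ry": 0, "rz": 0, "tx": 0, "ty": 0, "tz": 0, "grip": 50},
    {"rx": 0, "ry": 0, "rz": 0, "tx": 0, "ty": 0, "tz": 0, "grip": 50},
  ],
  grip_force=40,
)

```text
clock: 29.95
tcp_pos: [451.6, -307.4, 14.1]
orientation: [0.718, 0.696, 0.0, 0.001]
ft_force: [0.5, -0.5, 3.5]
width: 60.0
gripper_force: 40.0
```

Emit:
drive_tool(
  plan=[
    {"rx": 0, "ry": 0, "rz": 0, "tx": 0, "ty": 0, "tz": -4, "grip": 50},
    {"rx": 0, "ry": 0, "rz": 0, "tx": 0, "ty": 0, "tz": -8, "grip": 50},
    {"rx": 0, "ry": 0, "rz": 0, "tx": 0, "ty": 0, "tz": -15, "grip": 50},
    {"rx": 0, "ry": 0, "rz": 0, "tx": 0, "ty": 0, "tz": -25, "grip": 50},
    {"rx": 0, "ry": 0, "rz": 0, "tx": 0, "ty": 0, "tz": -30, "grip": 50},
    {"rx": 0, "ry": 0, "rz": 0, "tx": 0, "ty": 0, "tz": -30, "grip": 50},
    {"rx": 0, "ry": 0, "rz": 0, "tx": 0, "ty": 0, "tz": -25, "grip": 50},
    {"rx": 0, "ry": 0, "rz": 0, "tx": 0, "ty": 0, "tz": -15, "grip": 50},
    {"rx": 0, "ry": 0, "rz": 0, "tx": 0, "ty": 0, "tz": 0, "grip": 50},
  ],
)

```text
clock: 30.85
tcp_pos: [452.4, -307.7, 168.8]
orientation: [0.718, 0.696, 0.0, 0.002]
ft_force: [1.0, -0.4, -2.1]
width: 59.8
gripper_force: 40.0
```

```bash
python3 go.py 454 280.7 160 -.058
```

```text
clk 30.9 tcp [ 452.4 -307.7  168.8] w 59.8 f [ 1.  -0.4 -2.1] rot [0.004 0.003 0.028] d now [588.2 -16.1   7.2] d after rot [587.5 -32.5   8.8]
```

Emit:
drive_tool(
  plan=[
    {"rx": 0, "ry": 0, "rz": 0.028, "tx": 0, "ty": 0, "tz": 0, "grip": 50},
    {"rx": 0, "ry": 0, "rz": 0, "tx": 12, "ty": -1, "tz": 0, "grip": 50},
    {"rx": 0, "ry": 0, "rz": 0, "tx": 24, "ty": -1, "tz": 0, "grip": 50},
    {"rx": 0, "ry": 0, "rz": 0, "tx": 35, "ty": -2, "tz": 0, "grip": 50},
    {"rx": 0, "ry": 0, "rz": 0, "tx": 35, "ty": -2, "tz": 0, "grip": 50},
    {"rx": 0, "ry": 0, "rz": 0, "tx": 35, "ty": -2, "tz": 0, "grip": 50},
    {"rx": 0, "ry": 0, "rz": 0, "tx": 35, "ty": -2, "tz": 0, "grip": 50},
    {"rx": 0, "ry": 0, "rz": 0, "tx": 35, "ty": -2, "tz": 0, "grip": 50},
    {"rx": 0, "ry": 0, "rz": 0, "tx": 35, "ty": -2, "tz": 0, "grip": 50},
    {"rx": 0, "ry": 0, "rz": 0, "tx": 35, "ty": -2, "tz": 0, "grip": 50},
  ],
)

```text
clock: 31.85
tcp_pos: [450.0, -23.4, 164.7]
orientation: [0.727, 0.687, -0.001, -0.001]
ft_force: [0.0, 0.2, -2.2]
width: 59.5
gripper_force: 40.0
```

Emit:
drive_tool(
  plan=[
    {"rx": 0, "ry": 0, "rz": 0, "tx": 35, "ty": -2, "tz": 0, "grip": 50},
    {"rx": 0, "ry": 0, "rz": 0, "tx": 35, "ty": -2, "tz": 0, "grip": 50},
    {"rx": 0, "ry": 0, "rz": 0, "tx": 35, "ty": -2, "tz": 0, "grip": 50},
    {"rx": 0, "ry": 0, "rz": 0, "tx": 35, "ty": -2, "tz": 0, "grip": 50},
    {"rx": 0, "ry": 0, "rz": 0, "tx": 35, "ty": -2, "tz": 0, "grip": 50},
    {"rx": 0, "ry": 0, "rz": 0, "tx": 35, "ty": -2, "tz": 0, "grip": 50},
    {"rx": 0, "ry": 0, "rz": 0, "tx": 35, "ty": -2, "tz": 0, "grip": 50},
    {"rx": 0, "ry": 0, "rz": 0, "tx": 35, "ty": -1, "tz": 0, "grip": 50},
    {"rx": 0, "ry": 0, "rz": 0, "tx": 16, "ty": -1, "tz": 0, "grip": 50},
    {"rx": 0, "ry": 0, "rz": 0, "tx": 0, "ty": 0, "tz": 0, "grip": 50},
    {"rx": 0, "ry": 0, "rz": 0, "tx": 0, "ty": 0, "tz": 0, "grip": 50},
  ],
)

```text
clock: 32.95
tcp_pos: [451.4, 270.4, 164.6]
orientation: [0.727, 0.687, -0.001, -0.0]
ft_force: [0.1, -0.2, -2.5]
width: 59.3
gripper_force: 40.0
```

```bash
python3 go.py 454 279.5 60 -.058;python3 - <<'E'
from w import *
f=wrist();b=(454.3,280.8,-.058)
draw(f,pts(b,(-67,67),(-87,87),(3,)),(255,255,0));draw(f,pts(b,(-70,70),(-90,143),(45,)))
cv2.imwrite('pics/w5.png',f['image'])
E
```

```text
clk 33.0 tcp [451.4 270.4 164.6] w 59.3 f [ 0.1 -0.2 -2.5] rot [-0.002  0.002  0.001] d now [  9.4   2.3 104.6] d after rot [  9.3   2.  104.6]
```

View pics/w5.png

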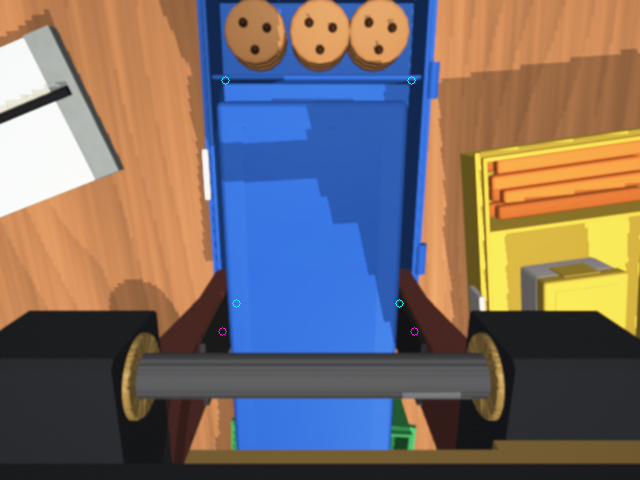

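The prediction (225,80 / 411,80) matches the blue compartment and the tub is straight; it needs 9 mm toward the biscuits. I'll lower it to just above the rim and check again.

Emit:
drive_tool(
  plan=[
    {"rx": 0, "ry": 0, "rz": 0, "tx": 5, "ty": 2, "tz": 10, "grip": 50},
    {"rx": 0, "ry": 0, "rz": 0, "tx": 4, "ty": 0, "tz": 20, "grip": 50},
    {"rx": 0, "ry": 0, "rz": 0, "tx": 0, "ty": 0, "tz": 20, "grip": 50},
    {"rx": 0, "ry": 0, "rz": 0, "tx": 0, "ty": 0, "tz": 20, "grip": 50},
    {"rx": 0, "ry": 0, "rz": 0, "tx": 0, "ty": 0, "tz": 20, "grip": 50},
    {"rx": 0, "ry": 0, "rz": 0, "tx": 0, "ty": 0, "tz": 10, "grip": 50},
    {"rx": 0, "ry": 0, "rz": 0, "tx": 0, "ty": 0, "tz": 0, "grip": 50},
    {"rx": 0, "ry": 0, "rz": 0, "tx": 0, "ty": 0, "tz": 0, "grip": 50},
  ],
)

```text
clock: 33.8
tcp_pos: [455.5, 279.7, 65.9]
orientation: [0.727, 0.686, 0.0, -0.0]
ft_force: [0.6, 0.8, -1.7]
width: 59.8
gripper_force: 40.0
```

```bash
python3 go.py 454 279.5 15 -.058
```

```text
clk 33.8 tcp [455.5 279.7  65.9] w 59.8 f [ 0.6  0.8 -1.7] rot [ 0.    -0.    -0.001] d now [-0.3 -1.5 50.9] d after rot [-0.3 -1.5 50.9]
```

Emit:
drive_tool(
  plan=[
    {"rx": 0, "ry": 0, "rz": 0, "tx": 0, "ty": -1, "tz": 6, "grip": 50},
    {"rx": 0, "ry": 0, "rz": 0, "tx": 0, "ty": 0, "tz": 10, "grip": 50},
    {"rx": 0, "ry": 0, "rz": 0, "tx": 0, "ty": 0, "tz": 10, "grip": 50},
    {"rx": 0, "ry": 0, "rz": 0, "tx": 0, "ty": 0, "tz": 8, "grip": 50},
    {"rx": 0, "ry": 0, "rz": 0, "tx": 0, "ty": 0, "tz": 5, "grip": 50},
    {"rx": 0, "ry": 0, "rz": 0, "tx": 0, "ty": 0, "tz": 4, "grip": 50},
    {"rx": 0, "ry": 0, "rz": 0, "tx": 0, "ty": 0, "tz": 3, "grip": 50},
    {"rx": 0, "ry": 0, "rz": 0, "tx": 0, "ty": 0, "tz": 0, "grip": 50},
  ],
)

```text
clock: 34.6
tcp_pos: [454.0, 279.7, 19.3]
orientation: [0.727, 0.686, -0.0, -0.0]
ft_force: [-0.6, 0.3, -2.2]
width: 60.0
gripper_force: 40.0
```

Emit:
drive_tool(
  plan=[
    {"rx": 0, "ry": 0, "rz": 0, "tx": 0, "ty": 0, "tz": 1, "grip": 50},
    {"rx": 0, "ry": 0, "rz": 0, "tx": 0, "ty": 0, "tz": 1, "grip": 50},
    {"rx": 0, "ry": 0, "rz": 0, "tx": 0, "ty": 0, "tz": 0, "grip": 50},
  ],
)

```text
clock: 34.9
tcp_pos: [454.2, 279.7, 17.7]
orientation: [0.727, 0.686, 0.0, 0.0]
ft_force: [0.3, 0.1, -2.7]
width: 59.6
gripper_force: 40.0
```

Emit:
drive_tool(
  plan=[
    {"rx": 0, "ry": 0, "rz": 0, "tx": 0, "ty": 0, "tz": 0.7, "grip": 50},
    {"rx": 0, "ry": 0, "rz": 0, "tx": 0, "ty": 0, "tz": 0.5, "grip": 50},
    {"rx": 0, "ry": 0, "rz": 0, "tx": 0, "ty": 0, "tz": 0, "grip": 50},
  ],
)

```text
clock: 35.2
tcp_pos: [454.3, 279.8, 17.1]
orientation: [0.727, 0.686, 0.0, 0.0]
ft_force: [-0.5, -0.5, 4.8]
width: 59.6
gripper_force: 40.0
```

Contact. Release, lift, and move clear so the cameras can see.

Emit:
drive_tool(
  plan=[
    {"rx": 0, "ry": 0, "rz": 0, "tx": 0, "ty": 0, "tz": 0, "grip": 62},
    {"rx": 0, "ry": 0, "rz": 0, "tx": 0, "ty": 0, "tz": 0, "grip": 68},
    {"rx": 0, "ry": 0, "rz": 0, "tx": 0, "ty": 0, "tz": 0, "grip": 74},
    {"rx": 0, "ry": 0, "rz": 0, "tx": 0, "ty": 0, "tz": 0, "grip": 74},
    {"rx": 0, "ry": 0, "rz": 0, "tx": 0, "ty": 0, "tz": -6, "grip": 74},
    {"rx": 0, "ry": 0, "rz": 0, "tx": 0, "ty": 0, "tz": -15, "grip": 74},
    {"rx": 0, "ry": 0, "rz": 0, "tx": 0, "ty": 0, "tz": -30, "grip": 74},
    {"rx": 0, "ry": 0, "rz": 0, "tx": 0, "ty": 0, "tz": -40, "grip": 80},
    {"rx": 0, "ry": 0, "rz": 0, "tx": 0, "ty": 0, "tz": -40, "grip": 80},
    {"rx": 0, "ry": 0, "rz": 0, "tx": 0, "ty": 0, "tz": -40, "grip": 80},
    {"rx": 0, "ry": 0, "rz": 0, "tx": 0, "ty": 0, "tz": -30, "grip": 80},
    {"rx": 0, "ry": 0, "rz": 0, "tx": 0, "ty": 0, "tz": 0, "grip": 80},
  ],
)

```text
clock: 36.4
tcp_pos: [456.0, 281.8, 223.2]
orientation: [0.727, 0.686, 0.004, 0.001]
ft_force: [0.4, 1.0, -0.0]
width: 80.3
gripper_force: 0.0
```

Emit:
drive_tool(
  plan=[
    {"rx": 0, "ry": 0, "rz": 0, "tx": -12, "ty": 0, "tz": 0, "grip": 80},
    {"rx": 0, "ry": 0, "rz": 0, "tx": -25, "ty": 0, "tz": 0, "grip": 80},
    {"rx": 0, "ry": 0, "rz": 0, "tx": -45, "ty": 0, "tz": 0, "grip": 80},
    {"rx": 0, "ry": 0, "rz": 0, "tx": -45, "ty": 0, "tz": 0, "grip": 80},
    {"rx": 0, "ry": 0, "rz": 0, "tx": -45, "ty": 0, "tz": 0, "grip": 80},
    {"rx": 0, "ry": 0, "rz": 0, "tx": -45, "ty": 0, "tz": 0, "grip": 80},
    {"rx": 0, "ry": 0, "rz": 0, "tx": -45, "ty": 0, "tz": 0, "grip": 80},
    {"rx": 0, "ry": 0, "rz": 0, "tx": -45, "ty": 0, "tz": 0, "grip": 80},
    {"rx": 0, "ry": 0, "rz": 0, "tx": -45, "ty": 0, "tz": 0, "grip": 80},
    {"rx": 0, "ry": 0, "rz": 0, "tx": -45, "ty": 0, "tz": 0, "grip": 80},
    {"rx": 0, "ry": 0, "rz": 0, "tx": -45, "ty": 0, "tz": 0, "grip": 80},
    {"rx": 0, "ry": 0, "rz": 0, "tx": -45, "ty": 0, "tz": 0, "grip": 80},
  ],
)

```text
clock: 37.6
tcp_pos: [423.6, -208.4, 216.4]
orientation: [0.728, 0.686, -0.001, -0.001]
ft_force: [1.7, 0.9, -0.8]
width: 80.1
gripper_force: 0.0
```

Emit:
drive_tool(
  plan=[
    {"rx": 0, "ry": 0, "rz": 0, "tx": -45, "ty": 0, "tz": 0, "grip": 80},
    {"rx": 0, "ry": 0, "rz": 0, "tx": -45, "ty": 0, "tz": 0, "grip": 80},
    {"rx": 0, "ry": 0, "rz": 0, "tx": -25, "ty": 0, "tz": 0, "grip": 80},
    {"rx": 0, "ry": 0, "rz": 0, "tx": -12, "ty": 0, "tz": 0, "grip": 80},
    {"rx": 0, "ry": 0, "rz": 0, "tx": 0, "ty": 0, "tz": 0, "grip": 80},
    {"rx": 0, "ry": 0, "rz": 0, "tx": 0, "ty": 0, "tz": 0, "grip": 80},
  ],
)

```text
clock: 38.2
tcp_pos: [418.4, -331.5, 216.9]
orientation: [0.727, 0.687, 0.0, -0.001]
ft_force: [0.5, 1.7, -0.1]
width: 80.3
gripper_force: 0.0
```

Run:
```python
from w import *
import pickle
B=pickle.load(open('box.pkl','rb'));S=grab_frame('scene');T=grab_frame('top')
L=dict(red=66,yellow=94,green=122,blue=150)
for f,n in((T,'top'),(S,'scene')):
    im=f['image'].copy()
    for c,b in B.items(): draw(dict(f,image=im),pts(b,(-30,30),(-L[c]/2,L[c]/2),(43,)),(255,0,255) if 0 else (0,0,0))
    o=im[140:310,160:440] if n=='top' else im[150:400,140:540]
    cv2.imwrite(f'pics/end_{n}.png',cv2.resize(o,None,fx=2 if n=='scene' else 2.8,fy=2 if n=='scene' else 2.8,interpolation=2))
```

```text
(no output)
```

View pics/end_scene.png

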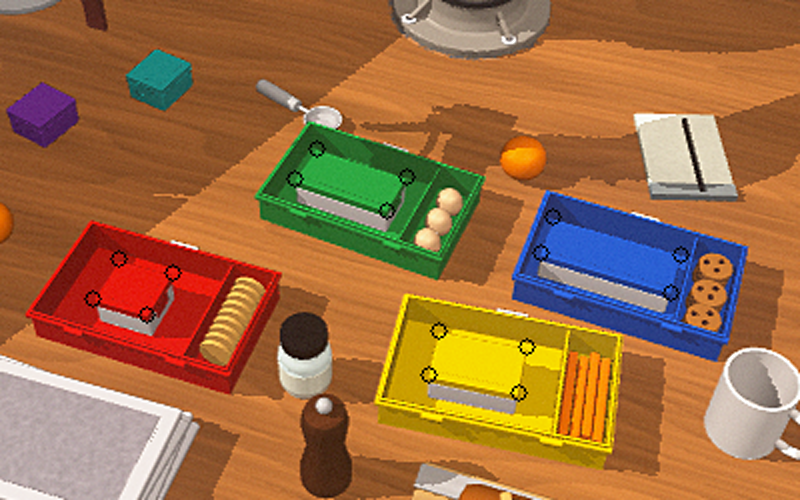

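View pics/end_top.png

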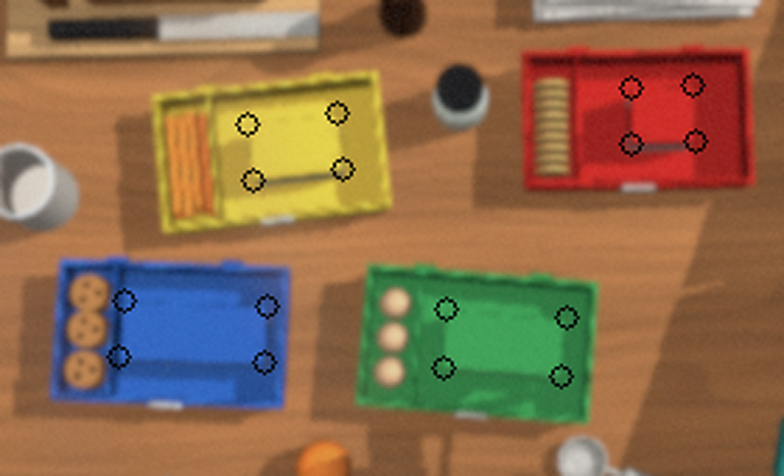

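Both views show each tub flat in the compartment of its colour, close to its ideal corners. The jar and mug have not moved, and the arm is clear. Handing in.

```bash
python3 -c "
from workcell import *
print(hand_in())"
```

```text
the job is handed in; nothing more can be done
None
```

All four tubs are flat and centred in the lunch boxes of their colours, with the jam jar and mug untouched; I handed the job in at about 38 s, and no verdict came back.

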